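# Make up the caning kit and the webbing kit for two chair repairs

## Task

Two chairs go out for repair: make up the two fitted kit trays from the stock on the bench. The pale plywood caning tray gets the caning wedge, lying flat in the slot in the floor of the round pocket, then the coil of cane laid flat in that round pocket over it so that it keeps the wedge in, and the awl in the long pocket; the blue webbing tray gets the tack jar upright in its round well and the tape measure upright in its oblong pocket. Leave the sanding block, the roll of masking tape and the glue bottle where they are, and do not tip the jar over.

Things in the scene. Friction and masses are not known exactly. Their poses are not given: they have to be found in the camera images.
- caning_tray: Fixed pale plywood tray, 182 x 170 x 23 (x, y, z), all in mm; origin: centre of underside. Round pocket at x -27, y 0: 112 across, 6 deep (floor at z 17). In its floor, same centre, a cross 13 deep (dark floor at z 4): the wedge's slot 36 (x) by 106 (y), crossed by a finger scoop 84 (x) by 42 (y). Long awl pocket at x +61, y 0: 44 (x) by 150 (y), 6 deep (floor at z 17)
- webbing_tray: Fixed tray with dark blue top, 104 x 208 x 23 (x, y, z), all in mm; origin: centre of underside. Two recesses 15 mm deep with dark wooden floors at z 8: at x 0, y +53 the jar's round well, 80 across; at x 0, y -49 the tape measure's oblong pocket, 46 (x) by 90 (y)
- caning_wedge: Small brown hardwood wedge lying flat, 22 x 90 x 12 mm; origin: centre of underside, z up. Long axis y: 12 mm thick at the +y end, 2 mm at the -y end; balances 9 mm to +y of the origin. Grasp across x. 12 g. Either end may point either way in its slot
- coil_centre (a point): Pale yellow coil of cane lying flat, rigid: a ring 92 mm outside, 60 mm inside, 16 mm high. The point: ring centre at its underside, z up. Pinch the 16 mm thick ring wall from above, one finger inside, 38 mm from the point along +x, -x, +y or -y. A thin loose tail sticks out to 65 mm and touches nothing. 30 g. May be turned any way in its pocket
- awl_middle (a point): Awl lying on its side, 135 mm long: pear-shaped wooden handle at the +y end, steel spike at the -y end. The point: on its axis at mid-length, 9 mm above what it lies on; y runs towards the handle. Grasp across the handle 38 to 55 mm along +y, 28 mm wide there, centre line 15 mm high. 60 g, round: its x and z roll with it. Either way round in its pocket
- tack_jar: Glass jar of tacks with a pale brown round lid, standing upright, round, 62 mm across, 84 mm tall (grip the body below 76 mm); origin: centre of underside, z up. 190 g
- tape_measure: Yellow and black pocket tape measure standing on its base, 32 (x) by 74 (y) by 58 (z) mm; origin: centre of underside, z up. Grasp across x (30 mm). 210 g. Either end may point either way in its pocket
- sanding_block: Brown sanding block, 59 x 101 x 32 mm, loose; origin: centre of underside. Belongs to neither kit: leave it where it is
- tape_roll: Loose roll of cream masking tape lying flat, a solid ring 96 mm across and 24 mm high; origin: centre of underside. Belongs to neither kit: leave it where it is
- glue_bottle: White bottle of wood glue with a red nozzle, 68 x 70 x 207 mm, loose; origin: centre of underside. Belongs to neither kit: leave it where it is

How it is judged (in metres and radians):
At the end, for the whole second after the job is handed in: wedge on the floor of its slot; coil flat on the round pocket's floor above it (centre within 14 mm, tilt under 0.1); awl on the floor of the long pocket; jar and tape measure upright on the floors of their recesses (all within 10 to 14 mm of the middle); released and at rest (x of caning_wedge in the frame of caning_tray between -0.039 and -0.015 m and y of caning_wedge in the frame of caning_tray between -0.012 and 0.012 m and z of caning_wedge in the frame of caning_tray between 0 and 0.008 m and angle between the y axis of caning_wedge and the y axis of caning_tray, either way round below 0.3 rad and linear speed of each of caning_wedge, tack_jar, tape_measure below 0.02 m/s and x of coil_centre in the frame of caning_tray between -0.041 and -0.013 m and y of coil_centre in the frame of caning_tray between -0.014 and 0.014 m and z of coil_centre in the frame of caning_tray between 0.013 and 0.021 m and angle between each of coil_centre, tack_jar's own z axis and vertical below 0.1 rad and x of awl_middle in the frame of caning_tray between 0.048 and 0.074 m and y of awl_middle in the frame of caning_tray between -0.0105 and 0.0105 m and z of awl_middle in the frame of caning_tray between 0.0235 and 0.0285 m and angle between the y axis of awl_middle and the y axis of caning_tray, either way round below 0.4 rad and x of tack_jar in the frame of webbing_tray between -0.013 and 0.013 m and y of tack_jar in the frame of webbing_tray between 0.04 and 0.066 m and z of tack_jar in the frame of webbing_tray between 0.003 and 0.013 m and x of tape_measure in the frame of webbing_tray between -0.012 and 0.012 m and y of tape_measure in the frame of webbing_tray between -0.063 and -0.035 m and z of tape_measure in the frame of webbing_tray between 0.003 and 0.013 m and angle between the y axis of tape_measure and the y axis of webbing_tray, either way round below 0.3 rad and angle between tape_measure's own z axis and vertical below 0.12 rad); the robot touches nothing.
It fails at once if the sanding block is shifted by more than 3 cm (distance of sanding_block from where it was at the start of the episode above 0.03 m).
It fails at once if the masking tape roll is shifted by more than 3 cm (distance of tape_roll from where it was at the start of the episode above 0.03 m).
It fails at once if the glue bottle is shifted by more than 3 cm (distance of glue_bottle from where it was at the start of the episode above 0.03 m).
It fails at once if the tack jar is tipped over (angle between tack_jar's own z axis and vertical above 0.6 rad).
It also fails if it takes over 109 s, if anything falls off the work surface, if the arm or the gripper's body presses on something with over 40 N, if the wrist force passes 120 N, or if a joint passes its speed limit or range.

## Robot

A 6-joint arm with a two-finger parallel gripper is mounted at the origin on a cart in front of the work surface, level with it; the furniture and walls round the work are solid. World frame = base frame: x ahead of the robot, y to its left, z up, the work surface at z = 0. Lengths are in mm, angles in rad, forces in N, time in s.
With the tool pointing down it reaches from about 275 to 1000 mm from the base axis. Payload 8.4 kg.
Tool frame: the origin (TCP) lies on the centre line of the jaws, within the pads' length; the fingertips stand 17 mm ahead of it and the grasp point (between the pads) lies 2 mm behind it; z points along the fingers, y is the line along which they close (so a half turn about z gives the same grasp; the last joint's range is limited). The gripper opens to 85 mm and grips with 20 to 120 N. Pads are 22 mm wide; open, the fingers measure 114 mm over their backs; the gripper's body (76 mm by 85 mm) begins 54 mm behind the grasp point. The pads swing forward as they close: fully open they stand 13 mm farther back than shut.
Start: joints at [1.274, 0.353, 1.633, -0, 1.155, -0.002], TCP at [181.591, 598.04, 214.381] pointing down, gripper open.
Joint ranges: [-2.63, 2.63], [-0.92, 2.1], [0.06, 2.66], [-1.3, 4.44], [0, 2.69], [-3.02, 3.02]. Speed limits (rad/s): [2.22, 2.22, 2.79, 3.14, 3.14, 3.14].

## Interface

Orientations are given as [roll, pitch, yaw] about the fixed x, y, z axes, in that order (R = Rz(yaw) Ry(pitch) Rx(roll)).
In Python, from rig import r, eyes gives the robot as it stands. The module is installed in compiled form; this text tells all that it offers.
- The arm moves only by the shell command python3 -m inch 'ROWS' [FORCE]. ROWS is JSON, a list of rows, each a list of 7 numbers: the shift along the tool's x, y, z in m, then the turn, a rotation vector about the tool's x, y, z in degrees, then the closure, from -1 (fully open) to 1 (shut). In form: [[x, y, z, rx, ry, rz, gripper], ...]. A call has 1 to 8 rows; each row shifts and turns the commanded pose from where the row before left it, along the tool's axes as they then stand; what a row does not reach is not made up. A row lasts 1/10 s, in which the tool goes at most 50 mm and 8.59 degrees, less where a joint would pass 70% of its speed; a pose out of reach is approached as far as the arm can. A call with a gripper value outside its range is refused whole. The fingers move at their own pace and stop on an object; FORCE is the grip in N (left out, the last holds). Time passes only in rows, so rows that do not move let the fingers close. It gives the time, the measured TCP pose, the force, the opening and the grip force at its end, in the units of the state.
- r.sense(): the state, without advancing time (a new reading comes with each control period).
- eyes.grab_frame(name): name is "scene" or "side" or "wrist"; returns a dict with "img" (400x640x3 uint8, blue, green, red), "fx", "fy", "cx", "cy" (pixels), "D" ([k1, k2, p1, p2, k3] as OpenCV has them; the pictures are not rectified), "R" (3x3) and "t" (3): a world point X has camera coordinates R X + t; the wrist camera has in their place "hand_eye" (4x4, takes a point from camera to tool coordinates, whose origin is the TCP and whose axes are the flange's). Camera axes: x right, y down, z forward; pixel columns grow to the right and rows downward; lengths in mm; the calibration is good to about 2 mm. A picture is of the moment at which its call begins: read the wrist's pose just before it. There is no depth.
- r.sign_off(): hands the job in; it is judged then, once.
The state is a dict: "clock": time; "qpos": joint angles; "qvel": joint speeds; "joint_efforts": joint torques, N m; "eef_pos": TCP position; "tcp_rot": TCP orientation; "contact_force": force on the tool from outside, world axes, zero at the start; "wrist_torque": the same for the moment, N m; "opening": opening from 0.0 (shut) to 1.0 (fully open); "grasp_force": force on a finger pad.
Only numpy, scipy, OpenCV 4.12 (cv2) and the standard library are available. Lean on these libraries where they do the work, as an engineer would, in place of code of your own. Each camera call takes 0.05 s, during which the arm holds its last target. There are 200 camera calls.

## Working session

There is one attempt and no reset: what is moved stays moved. The work goes in short steps, Python scripts to look and compute and a shell command to move; the robot and the scene stay as the last step left them, time stands still between calls to the robot, and variables do not carry over. Pictures are saved under pics/ and viewed, at most 14 in all, crops included, and the job is handed in when it is done.

```bash
mkdir -p pics; python3 - <<'E'
from rig import r, eyes
import cv2
s=r.sense(); print(s['clock'],s['eef_pos'],s['tcp_rot'],s['opening'])
for n in ["scene","side","wrist"]:
    f=eyes.grab_frame(n); cv2.imwrite(f"pics/{n}0.png",f["img"])
    print(n,[f[k] for k in ("fx","fy","cx","cy")],f["D"]); print(f.get("R"),f.get("t"),f.get("hand_eye"))
E
```

```text
0.0 [181.44739415 597.5692418  213.6888997 ] [-3.14021366e+00 -7.09142565e-06  2.84678287e+00] 0.9995694515527828
scene [463.00028994032436, 463.00028994032436, 313.8131552009818, 199.29798407168116] [-0.12063387  0.          0.          0.          0.        ]
[[ 0.76612581  0.64268584 -0.00248182]
 [ 0.27998524 -0.33723262 -0.8988228 ]
 [-0.57849764  0.68791647 -0.43830516]] [-471.97245098 -137.02839959 1409.33876321] None
side [376.96320588593824, 376.96320588593824, 321.79633354432485, 200.39760931118587] [-0.0828261  0.         0.         0.         0.       ]
[[ 0.99567135 -0.09288496  0.00330847]
 [-0.05444097 -0.61168623 -0.78922503]
 [ 0.07533088  0.78562863 -0.6140952 ]] [-608.86178478   74.60382833  919.02282279] None
wrist [282.0770040864683, 282.0770040864683, 321.13513926736107, 198.08503625464792] [-0.04382865  0.          0.          0.          0.        ]
None None [[-9.81765750e-04 -9.49128975e-01 -3.14886051e-01  8.00248889e+01]
 [ 9.99999210e-01 -6.84817872e-04 -1.05366525e-03 -4.81995107e-01]
 [ 7.84424628e-04 -3.14886837e-01  9.49128898e-01 -1.59683444e+02]
 [ 0.00000000e+00  0.00000000e+00  0.00000000e+00  1.00000000e+00]]
```

View pics/scene0.png

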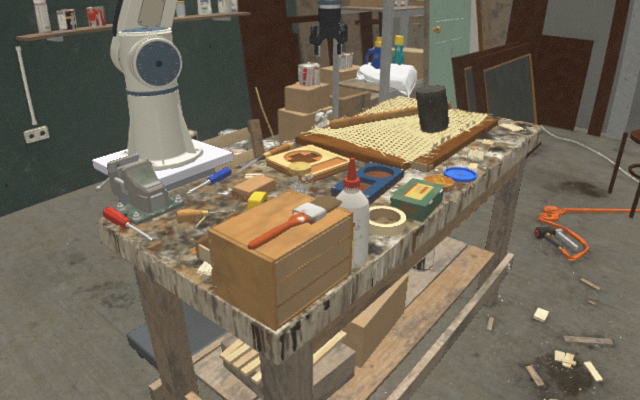

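View pics/side0.png

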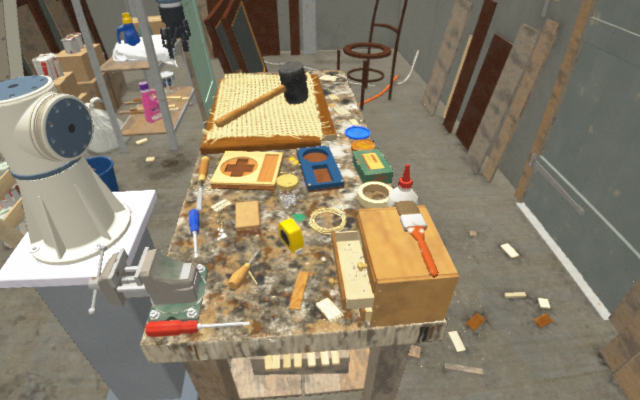

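View pics/wrist0.png

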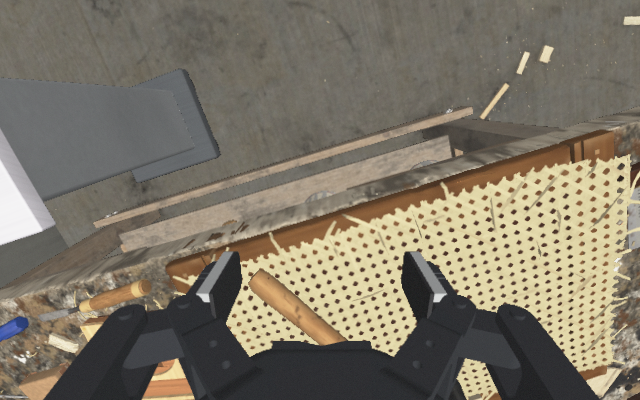

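Side view shows everything: caning tray (245,170), webbing tray (320,167), jar (288,185), tape measure (291,234), coil (327,220), awl (240,276), wedge (300,290), block (247,216), roll (375,194), glue (404,186), and a box with an open drawer right of the wedge. Scene shows the tape (258,197), jar hidden. The wrist points away for now.

```bash
cat > h.py <<'E'
import numpy as np, cv2, json
from scipy.spatial.transform import Rotation as Ro
def cam(f,pose=None):
    K=np.array([[f["fx"],0,f["cx"]],[0,f["fy"],f["cy"]],[0,0,1.]])
    if f.get("R") is not None: R,t=np.array(f["R"]),np.array(f["t"]).ravel()
    else:
        T=np.eye(4); T[:3,:3]=Ro.from_euler('xyz',pose[1]).as_matrix(); T[:3,3]=pose[0]
        W=np.linalg.inv(T@np.array(f["hand_eye"])); R,t=W[:3,:3],W[:3,3]
    return dict(K=K,D=np.array(f["D"],float),R=R,t=t)
def ray(c,p):
    u=cv2.undistortPoints(np.array([[p]],float),c["K"],c["D"]).ravel()
    return -c["R"].T@c["t"], c["R"].T@np.array([u[0],u[1],1])
def plane(c,p,z):
    o,d=ray(c,p); return o+d*(z-o[2])/d[2]
def tri(obs):
    A=np.zeros((3,3));b=np.zeros(3);L=[]
    for c,p in obs:
        o,d=ray(c,p); d=d/np.linalg.norm(d); M=np.eye(3)-np.outer(d,d); A+=M;b+=M@o;L.append((M,o))
    X=np.linalg.solve(A,b); return X,[round(float(np.linalg.norm(M@(X-o))),1) for M,o in L]
def proj(c,X):
    return cv2.projectPoints(np.array(X,float).reshape(-1,1,3),cv2.Rodrigues(c["R"])[0],c["t"],c["K"],c["D"])[0].reshape(-1,2)
def shot(n,name):
    from rig import r,eyes
    s=r.sense(); f=eyes.grab_frame(n); cv2.imwrite(f"pics/{name}.png",f["img"])
    c=cam(f,(s["eef_pos"],s["tcp_rot"])); np.save(f"pics/{name}.npy",c,allow_pickle=True); print(name,s["clock"],s["eef_pos"].round(1),np.array(s["tcp_rot"]).round(3)); return c
def load(name): return np.load(f"pics/{name}.npy",allow_pickle=True).item()
def goto(x,y,z,yaw):
    """shift in tool axes (m) and turn about tool z (deg), tool assumed down"""
    from rig import r
    s=r.sense(); R=Ro.from_euler('xyz',s["tcp_rot"]); d=np.array([x,y,z])-s["eef_pos"]
    G=Ro.from_euler('xyz',[np.pi,0,yaw]); rv=(R.inv()*G)
    print("pos",s["eef_pos"].round(1),"rot",np.array(s["tcp_rot"]).round(3),"dtool mm",R.inv().apply(d).round(1),"rotvec deg",rv.as_rotvec(degrees=True).round(1))
E
python3 - <<'E'
from h import *
c=shot("side","side1")
for n,p,z in [("ctray",(246,169),20),("wtray",(320,167),20),("jar lid",(288,180),84),("tape top",(291,221),58),("coil",(327,220),8),("awl",(240,276),12),("wedge",(300,290),5),("block",(247,216),16),("roll",(375,194),12),("glue",(404,200),20),("drawer near",(350,300),0),("vise",(175,290),0),("mallethead",(292,82),60),("boxtopL",(362,210),150)]: print(n,plane(c,p,z).round(0))
E
```

```text
side1 0.15 [181.5 597.7 213.8] [-3.141  0.     2.847]
ctray [407. 211.  20.]
wtray [625. 202.  20.]
jar lid [531.  50.  84.]
tape top [533. -77.  58.]
coil [622. -24.   8.]
awl [ 420. -192.   12.]
wedge [ 545. -235.    5.]
block [423.  -0.  16.]
roll [763.  67.  12.]
glue [831.  24.  20.]
drawer near [ 644. -265.    0.]
vise [ 283. -210.    0.]
mallethead [562. 798.  60.]
boxtopL [ 676. -163.  150.]
```

```bash
python3 -m inch '[[-0.0305,-0.0318,-0.012,0,0,0,-1],[-0.0305,-0.0318,-0.012,0,0,0,-1],[-0.0305,-0.0318,-0.012,0,0,0,-1],[-0.0305,-0.0318,-0.012,0,0,0,-1],[-0.0305,-0.0318,-0.012,0,0,0,-1],[-0.0305,-0.0318,-0.012,0,0,0,-1],[-0.0305,-0.0318,-0.012,0,0,0,-1],[-0.0305,-0.0318,0,0,0,0,-1]]'
python3 -m inch '[[-0.0305,-0.0318,0,0,0,0,-1],[-0.0305,-0.0318,0,0,0,0,-1],[-0.0305,-0.0318,0,0,0,0,-1],[-0.0305,-0.0318,0,0,0,0,-1],[-0.0305,-0.0318,0,0,0,0,-1],[-0.0305,-0.0318,0,0,0,0,-1],[-0.0305,-0.0318,0,0,0,0,-1],[-0.0305,-0.0318,0,0,0,0,-1]]'
python3 -m inch '[[0,0,0,0,0,8.1,-1],[0,0,0,0,0,8.1,-1],[0,0,0,0,0,8.1,-1],[0,0,0,0,0,8.1,-1],[0,0,0,0,0,8.1,-1],[0,0,0,0,0,8.1,-1],[0,0,0,0,0,8.1,-1],[0,0,0,0,0,8.1,-1]]'
python3 -m inch '[[0,0,0,0,0,8.1,-1],[0,0,0,0,0,0,-1],[0,0,0,0,0,0,-1]]'
python3 - <<'E'
from h import *
shot("wrist","w1"); goto(500,220,300,np.pi/2)
E
```

```text
clock: 1.0
eef_pos: [342.2, 282.6, 300.0]
tcp_rot: [3.139, 0.002, 2.847]
contact_force: [0.4, 0.6, 0.6]
opening: 1.0
grasp_force: 0.0
clock: 1.8
eef_pos: [501.1, -32.5, 298.4]
tcp_rot: [3.141, 0.0, 2.846]
contact_force: [1.0, 1.0, 0.0]
opening: 1.003
grasp_force: 0.0
clock: 2.6
eef_pos: [500.6, -30.6, 298.3]
tcp_rot: [-3.141, -0.0, 1.71]
contact_force: [-0.0, 0.5, 0.5]
opening: 0.998
grasp_force: 0.0
clock: 2.9
eef_pos: [500.6, -30.6, 298.3]
tcp_rot: [-3.141, -0.0, 1.579]
contact_force: [-1.0, 0.6, -0.3]
opening: 0.996
grasp_force: 0.0
w1 2.9 [500.6 -30.6 298.3] [-3.141 -0.     1.579]
pos [500.6 -30.6 298.3] rot [-3.141  0.     1.578] dtool mm [250.6   1.3  -1.7] rotvec deg [-0.   0.   0.4]
```

View pics/w1.png

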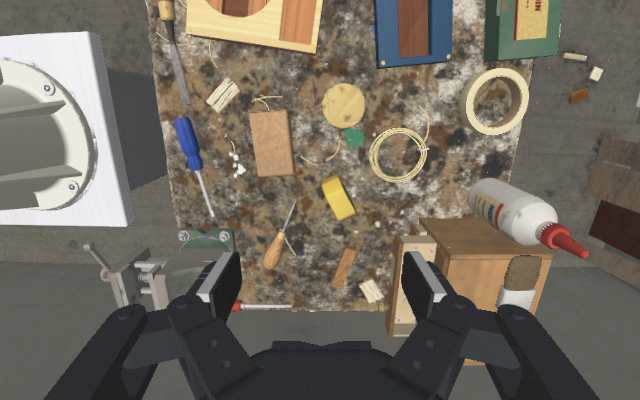

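Wrist view 1: jar lid (344,105), tape (339,197), coil centre about (398,155), awl (281,235), wedge (345,267), block (271,142), trays cut off at the top; the drawer front is at (400,285) near the wedge.

```bash
python3 -m inch '[[0.05,0,0,0,0,0,-1],[0.05,0,0,0,0,0,-1],[0.03,0,0,0,0,0,-1],[0,0,0,0,0,0,-1],[0,0,0,0,0,0,-1]]'
python3 - <<'E'
from h import *
shot("wrist","w2")
E
python3 -m inch '[[0.05,0,0,0,0,0,-1],[0.05,0,0,0,0,0,-1],[0.05,0,0,0,0,0,-1],[0,0,0,0,0,0,-1],[0,0,0,0,0,0,-1]]'
python3 - <<'E'
from h import *
shot("wrist","w3")
a=cv2.imread("pics/w2.png");b=cv2.imread("pics/w1.png")
cv2.imwrite("pics/c2.png",cv2.resize(a[80:320,140:460],(800,600),interpolation=cv2.INTER_CUBIC))
cv2.imwrite("pics/c1.png",cv2.resize(b[80:305,220:480],None,fx=2.66,fy=2.66,interpolation=cv2.INTER_CUBIC)[:600,:800])
E
```

```text
clock: 3.45
eef_pos: [500.1, 99.8, 298.3]
tcp_rot: [-3.141, 0.0, 1.578]
contact_force: [0.4, -0.8, -1.1]
opening: 1.0
grasp_force: 0.0
w2 3.45 [500.1  99.8 298.3] [-3.141  0.     1.578]
clock: 4.0
eef_pos: [499.8, 249.1, 298.1]
tcp_rot: [-3.141, 0.001, 1.576]
contact_force: [-0.2, -0.5, -0.1]
opening: 1.001
grasp_force: 0.0
w3 4.0 [499.8 249.1 298.1] [-3.141e+00  1.000e-03  1.576e+00]
```

View pics/w2.png

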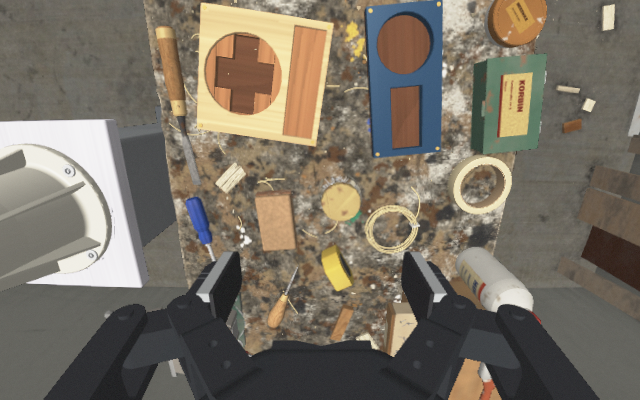

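View pics/w3.png

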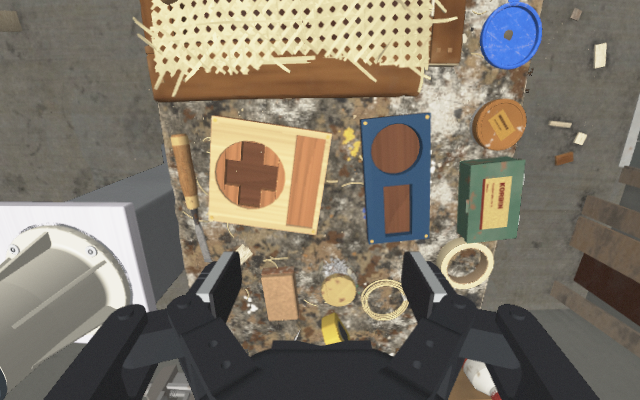

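View pics/c1.png

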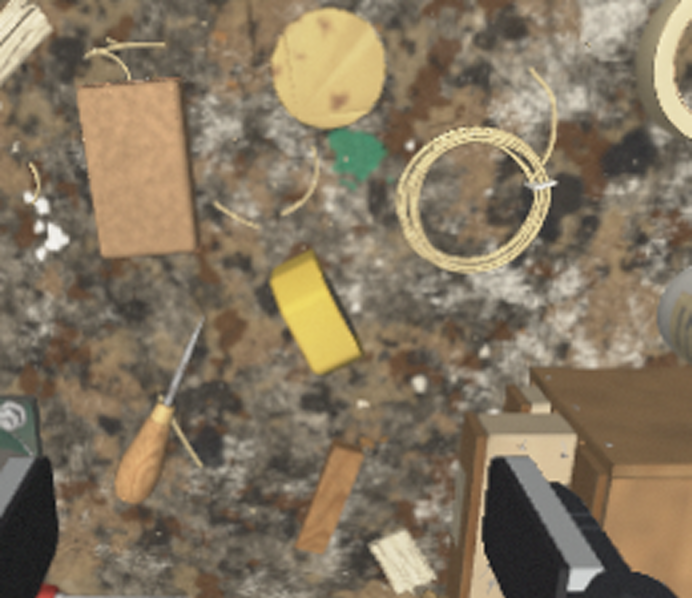

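Views 2 and 3 show both trays whole (caning tray centre ≈(265,75) in w2, (265,175) in w3; webbing ≈(405,78), (396,178)). The crop gives corners for the tape, wedge, awl and coil. Now I fit outlines with code and triangulate.

```bash
cat > meas.py <<'E'
from h import *
c={n:load(n) for n in("w1","w2","w3","side1")}
# trays: ortho at z=23, 0.5 mm/px, colour masks
def ortho(n,z,x0,x1,y0,y1,s=2):
    X,Y=np.meshgrid(np.arange(x0,x1,1/s),np.arange(y1,y0,-1/s)); P=np.stack([X,Y,np.full_like(X,z)],-1).reshape(-1,3)
    uv=proj(c[n],P).reshape(X.shape+(2,)).astype(np.float32)
    return cv2.remap(cv2.imread(f"pics/{n}.png"),uv[...,0],uv[...,1],cv2.INTER_CUBIC)
if __name__=="__main__":
    out=[]
    for n in("w2","w3"):
        for z in(23,):
            o=ortho(n,z,290,700,95,310); hsv=cv2.cvtColor(o,cv2.COLOR_BGR2HSV); out.append(o)
            blue=cv2.inRange(hsv,(95,90,30),(125,255,200)); 
            for nm,m in(("blue",blue),("ply",cv2.inRange(hsv,(12,40,150),(32,170,255)))):
                m=cv2.morphologyEx(m,cv2.MORPH_OPEN,np.ones((7,7)))
                k=max(cv2.findContours(m,cv2.RETR_EXTERNAL,cv2.CHAIN_APPROX_NONE)[0],key=cv2.contourArea)
                (u,v),wh,a=cv2.minAreaRect(k); print(n,nm,"centre",290+u/2,310-v/2,"size",np.array(wh)/2,"angle(img cw)",a)
                b=cv2.boxPoints(((u,v),wh,a)).astype(int); cv2.drawContours(o,[b],0,(0,0,255),1)
    cv2.imwrite("pics/trays.png",cv2.resize(np.vstack(out),None,fx=.68,fy=.68,interpolation=cv2.INTER_AREA)[:600])
    q=lambda u,v:(220+u/2.66,80+v/2.66)
    print("lid",tri([(c["w1"],q(329,68)),(c["w2"],(341,202)),(c["w3"],(339.5,291))]))
    print("coil",tri([(c["w1"],q(474,200)),(c["w2"],(391.5,229)),(c["w3"],(385,299))]), plane(c["w1"],q(474,200),8))
    print("awl tip",tri([(c["w1"],q(203,320)),(c["w2"],(297,266))]),plane(c["w1"],q(203,320),9),"end",tri([(c["w1"],q(132,500)),(c["w2"],(273,326))]),plane(c["w1"],q(132,500),12))
    for p in[(335,445),(363,455),(325,551),(297,547)]: print("wedge",plane(c["w1"],q(*p),6).round(1))
    for p in[(271,281),(316,250),(362,357),(318,375)]: print("tape",plane(c["w1"],q(*p),58).round(1))
    print("tape cor",tri([(c["w1"],q(362,357)),(c["w2"],(352,283))]),tri([(c["w1"],q(318,375)),(c["w2"],(334,291))]))
E
python3 meas.py
python3 - <<'E'
import cv2,numpy as np
a=cv2.imread("pics/w2.png")[175:345,225:425]
cv2.imwrite("pics/c2b.png",cv2.resize(a,None,fx=3.5,fy=3.5,interpolation=cv2.INTER_CUBIC))
E
```

```text
w2 blue centre 621.43896484375 210.7322235107422 size [206.84777832 105.32914734] angle(img cw) 83.55046844482422
w2 ply centre 403.79686737060547 195.63748931884766 size [202.48754883 219.55265808] angle(img cw) 6.897428035736084
w3 blue centre 621.6596984863281 210.9947052001953 size [207.6137085  104.76933289] angle(img cw) 83.774169921875
w3 ply centre 401.7621307373047 194.4740219116211 size [202.52006531 220.34429932] angle(img cw) 8.013251304626465
lid (array([529.58830715,  48.93001657,  81.57337642]), [0.2, 0.5, 0.7])
coil (array([625.52338123, -27.07344626,   5.06170755]), [0.3, 0.2, 0.3]) [625.02051174 -26.49057817   8.        ]
awl tip (array([ 457.82874091, -107.8396166 ,   -2.73012638]), [1.1, 1.1]) [ 459.96502096 -103.81792053    9.        ] end (array([ 410.06645458, -227.16682736,   22.1268234 ]), [0.7, 0.7]) [ 408.66057162 -233.51241002   12.        ]
wedge [ 546.9 -193.4    6. ]
wedge [ 566.1 -200.9    6. ]
wedge [ 542.8 -278.3    6. ]
wedge [ 522.8 -275.     6. ]
tape [502.5 -64.   58. ]
tape [527.  -46.3  58. ]
tape [ 555.  -108.9   58. ]
tape [ 530.1 -120.2   58. ]
tape cor (array([ 557.17228906, -117.38850998,   36.40747573]), [0.8, 0.8]) (array([ 527.2473863 , -121.84475115,   53.52325731]), [3.2, 3.2])
```

View pics/trays.png

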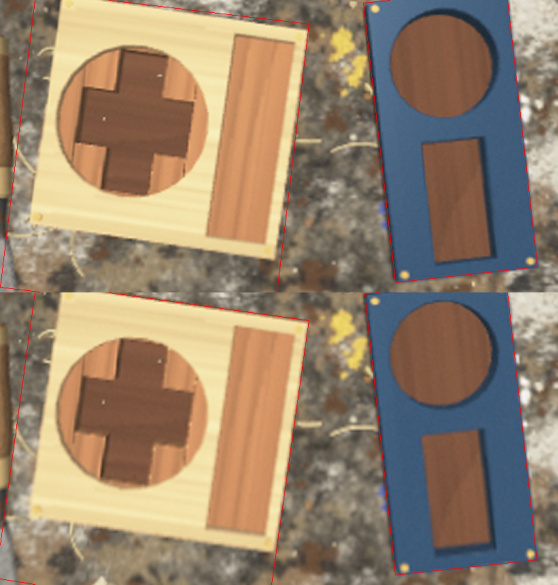

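View pics/c2b.png

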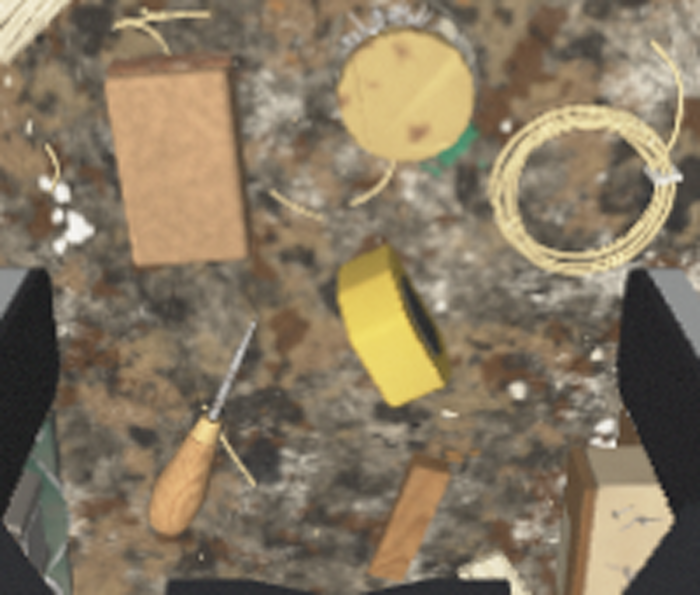

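Ortho view: caning pocket circle centred (132,121)/(132,413), awl pocket ≈(250,139); webbing well (442,63), oblong ≈(459,200), so caning tray (413.9,216.9, yaw −8.2°) and webbing (621.5,210.9, yaw +6.2°), both consistent with the given sizes at z=23. The crop shows the wedge thick end away from the robot's right (top, (430,463)), tape tilted. A closer look from above the stock comes next.

```bash
python3 -m inch '[[-0.0475,0.002,0.0,0,0,0,-1],[-0.0475,0.002,0.0,0,0,0,-1],[-0.0475,0.002,0.0,0,0,0,-1],[-0.0475,0.002,0.01,0,0,0,-1],[-0.0475,0.002,0.01,0,0,0,-1],[-0.0475,0.002,0.01,0,0,0,-1],[-0.0475,0.002,0.01,0,0,0,-1],[-0.0475,0.002,0.01,0,0,0,-1]]'
python3 -m inch '[[-0.0475,0.002,0.01,0,0,0,-1],[-0.0475,0.002,0.01,0,0,0,-1],[0,0,0.01,0,0,0,-1],[0,0,0,0,0,0,-0.1],[0,0,0,0,0,0,-0.1],[0,0,0,0,0,0,-0.1],[0,0,0,0,0,0,-0.1]]'
python3 - <<'E'
from h import *
c=shot("wrist","w4")
im=cv2.imread("pics/w4.png"); hsv=cv2.cvtColor(im,cv2.COLOR_BGR2HSV)
m=cv2.inRange(hsv,(22,150,80),(34,255,255)); k=max(cv2.findContours(m,cv2.RETR_EXTERNAL,cv2.CHAIN_APPROX_NONE)[0],key=cv2.contourArea)
P=np.array([plane(c,p,58)[:2] for p in k.reshape(-1,2)],np.float32); print("tape@58",cv2.minAreaRect(P))
cv2.imwrite("pics/c4.png",cv2.resize(im[40:300,180:480],(690,598),interpolation=cv2.INTER_CUBIC))
E
```

```text
clock: 4.85
eef_pos: [515.8, -134.4, 248.4]
tcp_rot: [3.141, 0.001, 1.572]
contact_force: [0.9, -0.2, -0.3]
opening: 1.003
grasp_force: 0.0
clock: 5.55
eef_pos: [521.7, -224.7, 219.2]
tcp_rot: [3.141, 0.0, 1.576]
contact_force: [0.0, 0.2, -0.5]
opening: 0.552
grasp_force: 0.0
w4 5.55 [ 521.7 -224.7  219.2] [3.141 0.    1.576]
tape@58 ((506.10406494140625, -79.49407958984375), (0.8998408913612366, 5.52419900894165), 28.299985885620117)
```

View pics/c4.png

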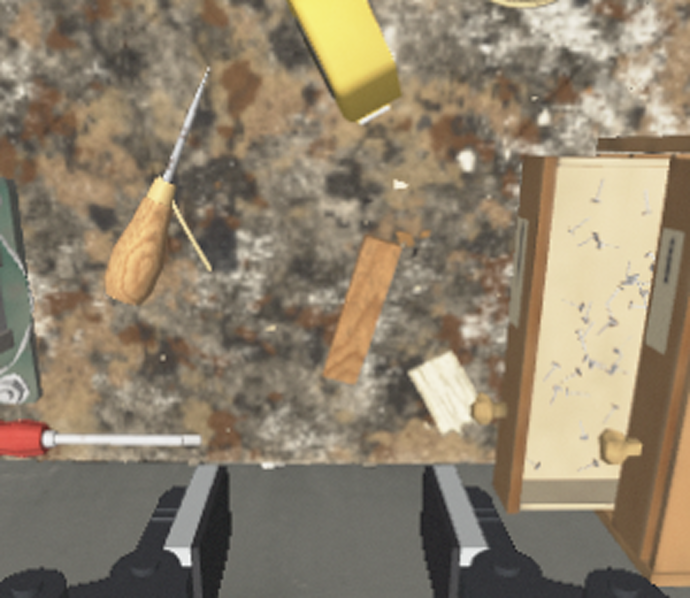

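Crop shows awl tip (208,68), butt (127,303); wedge corners (366,235),(401,243),(361,384),(324,377), thick end away; drawer wall from x≈500; tape cut off at the top. Triangulating with w1.

```bash
python3 - <<'E'
from h import *
c={n:load(n) for n in("w1","w2","w4")}
q1=lambda u,v:(220+u/2.66,80+v/2.66); q2=lambda u,v:(225+u/3.5,175+v/3.5); q4=lambda u,v:(180+u/2.3,40+v/2.3)
for a,b in[((335,445),(366,235)),((363,455),(401,243)),((325,551),(361,384)),((297,547),(324,377))]:
    X,e=tri([(c["w1"],q1(*a)),(c["w4"],q4(*b))]); print("wedge",X.round(1),e, "z0",plane(c["w4"],q4(*b),0).round(1),"z12",plane(c["w4"],q4(*b),12).round(1))
for n,a,b in[("tip",(203,320),(208,68)),("butt",(132,500),(127,303)),("ferrule",(164,407),(167,181))]:
    X,e=tri([(c["w1"],q1(*a)),(c["w4"],q4(*b))]); print(n,X.round(1),e,"z0",plane(c["w4"],q4(*b),0).round(1),"z15",plane(c["w4"],q4(*b),15).round(1))
print("drawer edge",plane(c["w4"],q4(505,400),0),plane(c["w4"],q4(525,157),60)); print("vise",plane(c["w4"],q4(38,380),0))
E
```

```text
wedge [ 546.  -190.7   11.1] [0.4, 0.4] z0 [ 546.4 -192.1    0. ] z12 [ 545.6 -190.6   12. ]
wedge [ 564.5 -194.1   18.3] [0.1, 0.1] z0 [ 566.8 -196.6    0. ] z12 [ 565.4 -195.    12. ]
wedge [ 544.7 -285.4   -3.9] [1.0, 1.0] z0 [ 545.4 -283.9    0. ] z12 [ 544.7 -279.5   12. ]
wedge [ 5.227e+02 -2.792e+02  1.000e-01] [0.3, 0.3] z0 [ 522.4 -279.3    0. ] z12 [ 522.4 -275.1   12. ]
tip [ 460.3 -103.8    8.8] [0.3, 0.3] z0 [ 459.2 -102.8    0. ] z15 [ 461.6 -104.5   15. ]
butt [ 410.5 -227.9   20.7] [0.1, 0.1] z0 [ 404.2 -232.7    0. ] z15 [ 408.8 -229.3   15. ]
ferrule [ 435.1 -161.7   14.2] [1.4, 1.4] z0 [ 433.1 -162.1    0. ] z15 [ 436.6 -161.4   15. ]
drawer edge [ 636.40326255 -294.31977878    0.        ] [ 616.77950974 -147.47237433   60.        ]
vise [ 343.4663945  -282.03599526    0.        ]
```

```bash
python3 -m inch '[[-0.0073,0.0242,0.0,0,0,0,0.25],[0,0,0.04,0,0,7.0,0.25],[0,0,0.04,0,0,7.1,0.25],[0,0,0.04,0,0,0,0.25],[0,0,0.03,0,0,0,0.25],[0,0,0.02,0,0,0,0.25],[0,0,0.015,0,0,0,0.25],[0,0,0,0,0,0,0.25]]' 20
python3 - <<'E'
from h import *
goto(545.9,-232,20,np.radians(90-13.8)); shot("wrist","w5")
cv2.imwrite("pics/c5.png",cv2.resize(cv2.imread("pics/w5.png")[150:400,170:470],(720,600),interpolation=cv2.INTER_CUBIC))
E
```

```text
clock: 6.4
eef_pos: [544.8, -231.8, 31.9]
tcp_rot: [-3.139, -0.0, 1.329]
contact_force: [-0.7, -0.2, -0.1]
opening: 0.376
grasp_force: 0.0
pos [ 544.8 -231.8   31.9] rot [-3.139 -0.     1.329] dtool mm [ 0.1  1.2 11.9] rotvec deg [-0.2 -0.  -0. ]
w5 6.4 [ 544.8 -231.8   31.9] [-3.139 -0.     1.329]
```

View pics/c5.png

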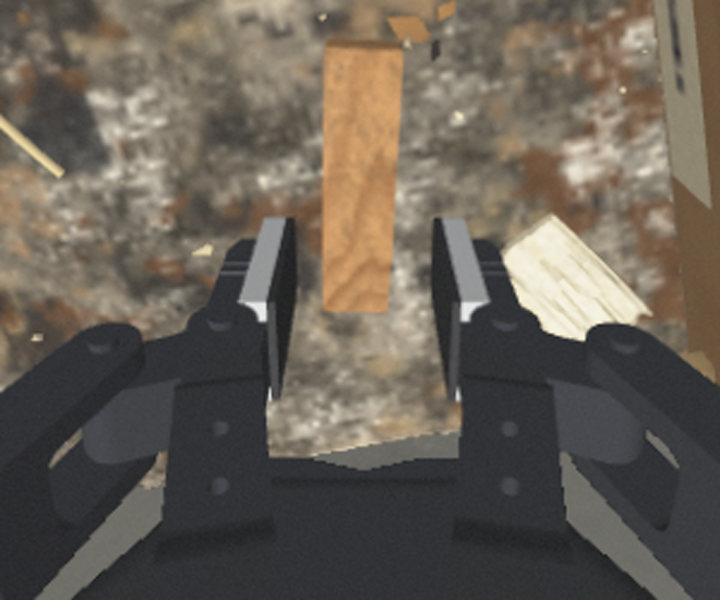

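The wedge lies centred and parallel between the pads (edges x≈325 and 400 between 295 and 432 in the crop). Going down and closing.

```bash
python3 -m inch '[[0,0,0.006,0,0,0,0.25],[0,0,0.005,0,0,0,0.25],[0,0,0.002,0,0,0,0.25],[0,0,0,0,0,0,0.25]]' 20; python3 -m inch '[[0,0,0,0,0,0,1],[0,0,0,0,0,0,1],[0,0,0,0,0,0,1],[0,0,0,0,0,0,1],[0,0,0,0,0,0,1]]' 25
```

```text
clock: 6.85
eef_pos: [545.6, -232.8, 20.5]
tcp_rot: [3.142, 0.0, 1.328]
contact_force: [0.8, 0.1, 0.1]
opening: 0.379
grasp_force: 0.0
clock: 7.35
eef_pos: [545.6, -232.8, 20.4]
tcp_rot: [3.142, 0.0, 1.328]
contact_force: [0.3, -0.1, -0.2]
opening: 0.003
grasp_force: 0.0
```

```bash
python3 -m inch '[[0,0,-0.012,0,0,0,0.25],[0,0,0,0,0,0,0.25],[0,0,0,0,0,0,0.25],[0,0,0,0,0,0,0.25]]' 25
python3 - <<'E'
from h import *
shot("wrist","w6")
a=[cv2.imread(f"pics/{n}.png")[150:330,200:440] for n in("w5","w6")]
cv2.imwrite("pics/c6.png",cv2.resize(np.hstack(a),(800,300),interpolation=cv2.INTER_CUBIC))
E
```

```text
clock: 7.75
eef_pos: [545.7, -232.7, 32.5]
tcp_rot: [3.141, 0.0, 1.328]
contact_force: [0.5, 0.1, 0.6]
opening: 0.374
grasp_force: 0.0
w6 7.75 [ 545.7 -232.7   32.5] [3.141 0.    1.328]
```

View pics/c6.png

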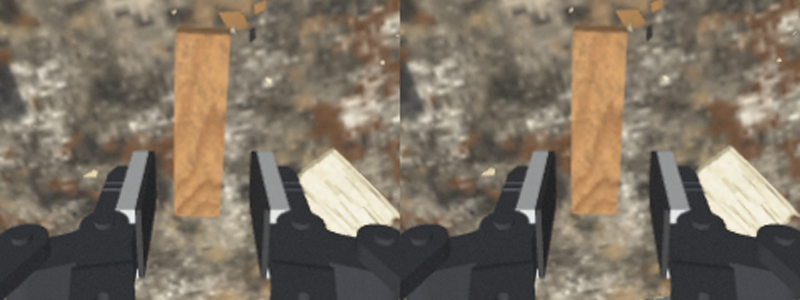

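The wedge is unmoved: the fingertips passed above it, so they stand less far ahead than I assumed. I'll descend in small steps watching the force.

```bash
python3 -m inch '[[0,0,0.012,0,0,0,0.25],[0,0,0.006,0,0,0,0.25],[0,0,0,0,0,0,0.25]]' | egrep 'pos|cont'; python3 -m inch '[[0,0,0.003,0,0,0,0.25],[0,0,0,0,0,0,0.25]]' | egrep 'pos|cont'; python3 -m inch '[[0,0,0,0,0,0,1],[0,0,0,0,0,0,1],[0,0,0,0,0,0,1],[0,0,0,0,0,0,1],[0,0,0,0,0,0,1]]' 25
```

```text
eef_pos: [544.5, -232.2, 12.7]
contact_force: [0.5, 0.2, -0.1]
eef_pos: [545.5, -232.7, 10.9]
contact_force: [1.0, 0.4, 0.9]
clock: 8.8
eef_pos: [545.7, -232.8, 11.5]
tcp_rot: [3.141, 0.0, 1.328]
contact_force: [0.1, -0.7, 0.1]
opening: 0.0
grasp_force: 0.0
```

```bash
python3 -m inch '[[0,0,-0.004,0,0,0,0.25],[0,0,0,0,0,0,0.25],[0,0,0,0,0,0,0.25],[0,0,0.007,0,0,0,0.25],[0,0,0,0,0,0,0.25]]' | egrep 'pos|cont'; python3 -m inch '[[0,0,0,0,0,0,1],[0,0,0,0,0,0,1],[0,0,0,0,0,0,1],[0,0,0,0,0,0,1]]' 25 | egrep 'pos|cont|open|gras'
python3 - <<'E'
from h import *
c=shot("wrist","w7"); s=load("w6")
im=cv2.imread("pics/w7.png"); h=cv2.cvtColor(im,cv2.COLOR_BGR2HSV)
m=cv2.inRange(h,(3,70,90),(16,190,230)); k=sorted(cv2.findContours(m,cv2.RETR_EXTERNAL,cv2.CHAIN_APPROX_NONE)[0],key=cv2.contourArea)[-3:]
for q in k: print(cv2.contourArea(q),cv2.boundingRect(q))
g=im[200:300,321-25:321+25].mean(2); print(g[::6,::5].astype(int))
E
```

```text
eef_pos: [545.0, -232.4, 7.4]
contact_force: [-0.5, 1.3, -0.9]
eef_pos: [545.7, -232.7, 8.4]
contact_force: [0.6, 0.3, 0.6]
opening: 0.004
grasp_force: 0.0
w7 9.7 [ 545.7 -232.7    8.4] [3.142 0.    1.328]
3594.5 (124, 40, 129, 77)
5688.0 (65, 194, 102, 158)
19773.0 (386, 0, 242, 359)
[[114 163 166 165 152 172 167 169 164 122]
 [133 164 174 161 160 166 173 175 168 131]
 [111 166 157 149 156 169 164 166 157 112]
 [139 163 162 157 160 159 165 162 128 136]
 [119 170 154 157 168 164 161 174 148 125]
 [100 174 153 153 163 170 141 158 145 137]
 [149 175 151 154 167 144 137 140 142 146]
 [119 155 158 161 163  49 163 162 196 157]
 [102 133 134 163 163  50 163 163 171 144]
 [ 58  55  55 162 163  53 162 164  56  56]
 [ 57  56  56 163 162  46 164 161  56  59]
 [ 56  57  79 163 163  49 163 162  93  53]
 [ 56  54 106 161 163  48 162 162 133  56]
 [ 56  56  55  55 238  88 238  55  55  55]
 [ 65  78  56  58  54  88  55  53  68  80]
 [ 56  56  54  56  46  85  53  57  56  55]
 [ 56  56  56  54  48  85  60  54  56  53]]
```

```bash
python3 -m inch '[[0,0,0,0,0,0,0.25],[0,0,0,0,0,0,0.25],[0,0,0,0,0,0,0.25],[0,0,0.004,0,0,0,0.25],[0,0,0,0,0,0,0.25]]' | egrep 'pos|cont';python3 -m inch '[[0,0,0.003,0,0,0,0.25],[0,0,0,0,0,0,0.25]]' | egrep 'pos|cont'; python3 -m inch '[[0,0,0,0,0,0,1],[0,0,0,0,0,0,1],[0,0,0,0,0,0,1],[0,0,0,0,0,0,1]]' 25 | egrep 'pos|cont|open|gras'
python3 - <<'E'
from h import *
s=shot("side","side2"); print(proj(s,[[545.7,-232.7,0],[545.7,-232.7,20]]))
p=proj(s,[[545.7,-232.7,0]])[0].astype(int); im=cv2.imread("pics/side2.png")
cv2.imwrite("pics/c7.png",cv2.resize(im[p[1]-75:p[1]+25,p[0]-60:p[0]+60],(720,600),interpolation=cv2.INTER_CUBIC)); print(p)
E
```

```text
eef_pos: [545.3, -232.6, 3.8]
contact_force: [-0.1, -0.7, -0.5]
eef_pos: [545.4, -232.6, 0.9]
contact_force: [0.4, 1.0, -0.7]
eef_pos: [545.7, -232.8, 1.5]
contact_force: [0.3, -0.0, -0.0]
opening: 0.001
grasp_force: 0.0
side2 10.85 [ 545.7 -232.8    1.5] [3.141 0.    1.328]
[[300.61009244 290.73778791]
 [300.28862404 284.50377223]]
[300 290]
```

View pics/c7.png

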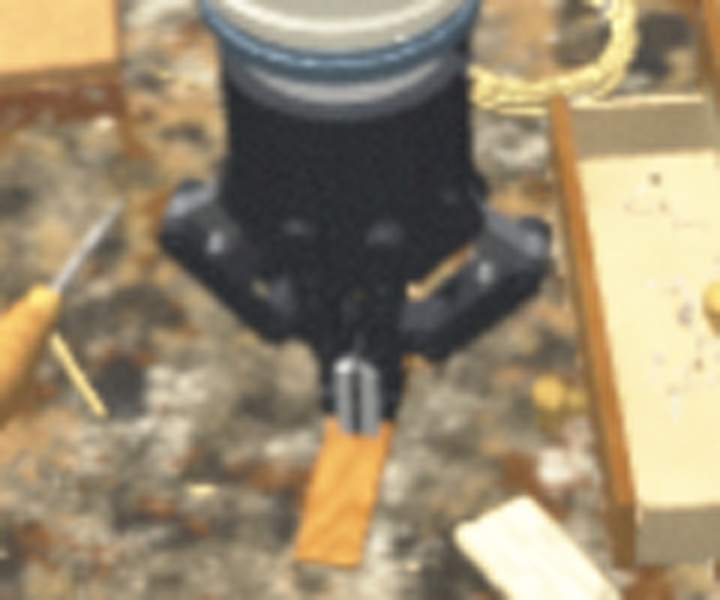

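The side crop shows the shut tips at (357,435), above the wedge's top, some 10–20 mm over the bench although the TCP reads 1.5: the fingertips actually stand behind the stated point. I'll keep lowering until the wedge is between the pads.

```bash
python3 -m inch '[[0,0,0,0,0,0,0.25],[0,0,0,0,0,0,0.25],[0,0,0,0,0,0,0.25],[0,0,0.005,0,0,0,0.25],[0,0,0,0,0,0,0.25]]' | egrep 'pos|cont';python3 -m inch '[[0,0,0.004,0,0,0,0.25],[0,0,0,0,0,0,0.25]]' | egrep 'pos|cont';python3 -m inch '[[0,0,0,0,0,0,1],[0,0,0,0,0,0,1],[0,0,0,0,0,0,1],[0,0,0,0,0,0,1]]' 25 | egrep 'pos|cont|open|gras'
```

```text
eef_pos: [545.2, -232.6, -4.3]
contact_force: [1.1, 0.2, -0.1]
eef_pos: [545.3, -232.6, -8.2]
contact_force: [-0.4, 0.6, -0.3]
eef_pos: [545.6, -232.7, -7.5]
contact_force: [0.6, -0.7, 2.1]
opening: -0.001
grasp_force: 1.5
```

Shut tips touch the wedge top at a reading of −7.5, so readings run ~32 mm low against the stated tool. Go down 9 mm more.

```bash
python3 -m inch '[[0,0,0,0,0,0,0.25],[0,0,0,0,0,0,0.25],[0,0,0,0,0,0,0.25],[0,0,0.004,0,0,0,0.25],[0,0,0.003,0,0,0,0.25],[0,0,0,0,0,0,0.25]]' | egrep 'pos|cont';python3 -m inch '[[0,0,0.002,0,0,0,0.25],[0,0,0,0,0,0,0.25]]' | egrep 'pos|cont';python3 -m inch '[[0,0,0,0,0,0,1],[0,0,0,0,0,0,1],[0,0,0,0,0,0,1],[0,0,0,0,0,0,1]]' 25 | egrep 'pos|cont|open|gras'
```

```text
eef_pos: [545.2, -232.6, -9.3]
contact_force: [-18.2, 8.6, 72.1]
eef_pos: [545.3, -232.6, -9.5]
contact_force: [-23.9, 10.6, 92.2]
eef_pos: [543.0, -232.0, -9.2]
contact_force: [-32.0, 11.9, 105.1]
opening: 0.312
grasp_force: 52.1
```

```bash
python3 -m inch '[[0,0,-0.007,0,0,0,1],[0,0,0,0,0,0,1]]'; python3 - <<'E'
from h import *
shot("side","side3"); shot("wrist","w8")
E
```

```text
clock: 13.4
eef_pos: [545.9, -233.0, -7.8]
tcp_rot: [3.14, 0.0, 1.328]
contact_force: [-3.2, 1.9, 13.0]
opening: -0.0
grasp_force: 6.7
side3 13.4 [ 545.9 -233.    -7.8] [3.14  0.    1.328]
w8 13.45 [ 545.8 -233.    -8.2] [3.141 0.    1.328]
```

```bash
python3 - <<'E'
from h import *
w=load("w8"); s=load("side3"); 
im=cv2.imread("pics/w8.png"); g=im.mean(2); print("wrist col 314,317,325 v200-290:",[g[200:290:3,u].astype(int) for u in (314,317)])
# wrist ray of tip front edge, in world, at several z
for z in(-15,-5,0,5,10,15,20,25): print(z,plane(w,(321,242),z).round(1), plane(s,(299.5,288.5),z).round(1))
si=cv2.imread("pics/side3.png"); cv2.imwrite("pics/c8s.png",si[235:300,270:330])
print(np.abs(si.astype(int)-cv2.imread("pics/side2.png")).max(), proj(s,[[545.8,-233,0],[533.8,-280.9,2],[555.5,-192.8,12]]).round(1))
a=si[274:306,290:312]; print(a[...,2]); 
E
```

```text
wrist col 314,317,325 v200-290: [array([168, 165, 169, 173, 173, 175, 176, 169, 168, 170, 170, 170, 173,
       155, 164, 167, 166, 166, 167, 166, 166, 166, 165, 165, 165, 230,
       189,  58,  59,  55]), array([164, 163, 167, 168, 175, 175, 173, 171, 164, 156, 165, 176, 177,
       157, 165, 166, 157, 155, 156, 156, 147, 149, 148, 146, 145, 210,
       222, 222,  64,  65])]
-15 [ 545.1 -238.4  -15. ] [ 543.8 -214.5  -15. ]
-5 [ 546.4 -233.4   -5. ] [ 543.7 -222.6   -5. ]
0 [ 547.  -230.9    0. ] [ 543.7 -226.6    0. ]
5 [ 547.6 -228.4    5. ] [ 543.7 -230.7    5. ]
10 [ 548.2 -225.9   10. ] [ 543.6 -234.7   10. ]
15 [ 548.8 -223.4   15. ] [ 543.6 -238.8   15. ]
20 [ 549.4 -220.9   20. ] [ 543.6 -242.8   20. ]
25 [ 550.  -218.4   25. ] [ 543.6 -246.9   25. ]
223 [[300.7 290.8]
 [295.8 309.9]
 [304.1 272. ]]
[[ 62  52  48  44  47  46  45  43  45  63  59  47  44  47  48  44  49  46
   52  52  61  54]
 [117  89  58  49  49  45  44  42  45  73  60  46  46  46  46  46  43  46
   46  46  51  50]
 [160 131  84  55  52  49  52  51  59  75  65  49  47  46  45  41  45  43
   53  53  49  52]
 
[... 1996 characters left out ...]
2 161 157 162 179 190 174 154
  146 146 150 158]
 [242 242 236 230 228 228 225 216 177 150 147 144 141 145 150 148 143 136
  135 136 137 148]
 [244 239 232 231 232 231 228 202 156 135 137 144 151 150 140 132 129 131
  136 136 137 138]
 [239 234 234 237 237 238 235 206 150 135 136 156 172 166 153 139 134 135
  131 126 132 130]
 [232 234 238 240 242 240 236 200 141 131 154 177 193 193 182 161 150 151
  133 122 131 129]
 [233 235 238 237 239 239 229 179 125 124 141 168 196 203 195 172 156 160
  135 124 136 134]
 [236 234 232 233 236 236 220 170 132 131 141 168 215 219 198 163 132 126
  117 114 132 141]
 [236 231 230 233 234 233 209 161 152 158 176 203 230 230 197 148 106  94
   97 123 140 145]]
```

```bash
python3 -m inch '[[0,0,-0.03,0,0,0,1],[0,0,-0.04,0,0,0,1],[0,0,-0.05,0,0,0,1],[-0.03,0,-0.05,0,0,0,1],[-0.03,0,-0.04,0,0,0,1],[0,0,0,0,0,0,1],[0,0,0,0,0,0,1]]' | egrep 'pos|cont'
cat > wedge.py <<'E'
from h import *
def find(n,z=7,hue=None):
    c=load(n); im=cv2.imread(f"pics/{n}.png"); X,Y=np.meshgrid(np.arange(440,620,.5),np.arange(-160,-310,-.5))
    uv=proj(c,np.stack([X,Y,np.full_like(X,z)],-1).reshape(-1,3)).reshape(X.shape+(2,)).astype(np.float32)
    o=cv2.remap(im,uv[...,0],uv[...,1],cv2.INTER_CUBIC); lab=cv2.cvtColor(cv2.GaussianBlur(o,(7,7),0),cv2.COLOR_BGR2HSV).astype(int)
    m=((lab[...,0]>=5)&(lab[...,0]<=16)&(lab[...,1]>95)&(lab[...,2]>115)).astype(np.uint8)*255
    m=cv2.morphologyEx(m,cv2.MORPH_OPEN,np.ones((9,9)))
    for k in sorted(cv2.findContours(m,cv2.RETR_EXTERNAL,cv2.CHAIN_APPROX_NONE)[0],key=cv2.contourArea)[-4:]:
        (u,v),wh,a=cv2.minAreaRect(k); print(n,"c",(440+u/2,-160-v/2),"size",np.array(wh)/2,"a",round(a,1),"area",cv2.contourArea(k)/4)
    return o,m
if __name__=="__main__":
    find("w4"); shot("wrist","w9"); o,m=find("w9"); cv2.imwrite("pics/o9.png",np.hstack([o,cv2.cvtColor(m,cv2.COLOR_GRAY2BGR)]))
E
python3 wedge.py
```

```text
eef_pos: [532.1, -287.3, 193.2]
contact_force: [-0.3, 0.8, -0.2]
w4 c (456.75, -305.25) size [ 8.5 14.5] a 90.0 area 99.25
w4 c (544.1678161621094, -231.6620864868164) size [26.31424904 98.70871735] a 19.8 area 1978.0
w9 14.2 [ 532.1 -287.3  193.2] [ 3.141 -0.     1.327]
w9 c (598.0, -242.75) size [5.5 6. ] a 90.0 area 30.25
w9 c (568.25, -192.75) size [5.5 8.5] a 90.0 area 41.75
w9 c (458.0, -305.25) size [ 8.5 15. ] a 90.0 area 115.25
w9 c (533.7438049316406, -233.31312561035156) size [25.06254196 89.96084595] a 12.7 area 1886.875
```

The wedge has been pushed about 10 mm to −x: now centred near (533.7,−233.3), yaw −12.7°. To settle the tip height I'll touch the bare bench at (510,−162), away from the drawer.

```bash
python3 -m inch '[[0.04,-0.018,0,0,0,0,1],[0.04,-0.018,0,0,0,0,1],[0.036,-0.015,0.03,0,0,0,1],[0,0,0.045,0,0,0,1],[0,0,0.045,0,0,0,1],[0,0,0.04,0,0,0,1],[0,0,0.02,0,0,0,1],[0,0,0,0,0,0,1]]' | egrep 'pos|cont'; for i in 1 2 3; do python3 -m inch '[[0,0,0.003,0,0,0,1],[0,0,0,0,0,0,1]]' | egrep 'pos|cont';done
```

```text
eef_pos: [506.5, -159.8, 8.7]
contact_force: [-0.2, 1.1, 0.5]
eef_pos: [510.9, -161.8, 10.6]
contact_force: [-0.7, 0.6, 0.4]
eef_pos: [511.1, -162.1, 7.9]
contact_force: [0.4, -0.1, -0.9]
eef_pos: [510.6, -162.0, 4.3]
contact_force: [0.5, -0.2, -0.5]
```

```bash
for i in 1 2 3 4; do python3 -m inch '[[0,0,0.003,0,0,0,1],[0,0,0,0,0,0,1]]' | egrep 'pos|cont';done
```

```text
eef_pos: [510.4, -161.9, 1.0]
contact_force: [-0.1, -0.3, -0.4]
eef_pos: [510.4, -161.9, -2.1]
contact_force: [-0.4, 0.7, 0.1]
eef_pos: [510.4, -161.9, -5.1]
contact_force: [0.3, -0.6, -0.6]
eef_pos: [510.4, -161.9, -8.1]
contact_force: [0.3, -0.0, 0.7]
```

```bash
for i in 1 2 ; do python3 -m inch '[[0,0,0.002,0,0,0,1],[0,0,0,0,0,0,1]]' | egrep 'pos|cont';done
```

```text
eef_pos: [510.5, -161.9, -10.0]
contact_force: [0.1, -0.3, 0.3]
eef_pos: [510.5, -161.9, -11.9]
contact_force: [0.2, -0.6, -0.1]
```

```bash
for i in 1 2 ; do python3 -m inch '[[0,0,0.003,0,0,0,1],[0,0,0,0,0,0,1]]' | egrep 'pos|cont';done
```

```text
eef_pos: [510.4, -161.9, -15.1]
contact_force: [0.0, -0.7, -0.1]
eef_pos: [510.8, -162.0, -16.9]
contact_force: [-3.9, 1.3, 15.4]
```

```bash
for i in 1 2 ; do python3 -m inch '[[0,0,0.002,0,0,0,1],[0,0,0,0,0,0,1]]' | egrep 'pos|cont';done
```

```text
eef_pos: [510.9, -162.1, -17.0]
contact_force: [-11.6, 3.6, 43.6]
eef_pos: [511.0, -162.1, -17.1]
contact_force: [-18.2, 5.9, 70.9]
```

```bash
python3 -m inch '[[0,0,-0.01,0,0,0,0.25],[0,0,-0.03,0,0,0,0.25],[0,0,-0.04,0,0,0,0.25],[0,0,0,0,0,0,0.25]]' | egrep 'pos|cont|open'; python3 - <<'E'
from h import *
c={n:load(n) for n in("w1","w4","w9","w2","side1")}
q1=lambda u,v:(220+u/2.66,80+v/2.66); q4=lambda u,v:(180+u/2.3,40+v/2.3); q2=lambda u,v:(225+u/3.5,175+v/3.5)
print(tri([(c["w1"],q1(482,417)),(c["w4"],q4(527,157))]),tri([(c["w1"],q1(482,417)),(c["w4"],q4(527,157)),(c["w2"],q2(590,447))]))
print("vise corner",tri([(c["w1"],q1(36,400)),(c["w4"],q4(14,180))]))
for z in(40,60,80): print(z,plane(c["w4"],q4(527,157),z),plane(c["w4"],q4(507,400),z),plane(c["w1"],q1(482,417),z))
s=load("side1"); w=cv2.imread("pics/w9.png"); print(cv2.imread("pics/w9.png").shape)
cv2.imwrite("pics/c9.png",np.hstack([cv2.resize(w[60:310,200:480],(448,400)),cv2.resize(cv2.imread("pics/side3.png")[225:325,260:348],(352,400))]))
E
```

```text
eef_pos: [513.7, -163.0, 62.5]
contact_force: [1.1, -0.7, 0.1]
opening: 0.376
(array([ 623.90099042, -147.35517749,   55.47163615]), [4.6, 4.6]) (array([ 626.37787155, -147.86151815,   51.71254441]), [3.6, 5.9, 2.7])
vise corner (array([ 348.43376557, -160.86086881,    7.30096715]), [0.4, 0.4])
40 [ 623.75785223 -147.63813664   40.        ] [ 625.42353957 -278.51140358   40.        ] [ 633.65568462 -155.43092041   40.        ]
60 [ 617.73194762 -147.46035473   60.        ] [ 619.29931351 -270.60849294   60.        ] [ 627.28628172 -145.62832111   60.        ]
80 [ 611.70604302 -147.28257281   80.        ] [ 613.17508746 -262.70558231   80.        ] [ 620.91687883 -135.8257218    80.        ]
(400, 640, 3)
```

```bash
python3 -m inch '[[0,0,0.045,0,0,0,0.25],[0,0,0.02,0,0,0,0.25],[0,0,0,0,0,0,0.25]]' | egrep 'pos|cont'; python3 -m inch '[[0,0,0.003,0,0,0,0.25],[0,0,0,0,0,0,0.25]]' | egrep 'pos|cont'; python3 -m inch '[[0,0,0.002,0,0,0,0.25],[0,0,0,0,0,0,0.25]]' | egrep 'pos|cont'
```

```text
eef_pos: [508.2, -161.2, -9.6]
contact_force: [-1.0, 0.6, 0.2]
eef_pos: [511.1, -162.1, -9.3]
contact_force: [-0.2, 0.6, -0.6]
eef_pos: [511.1, -162.1, -11.2]
contact_force: [-1.0, 0.5, -0.0]
```

```bash
for i in 1 2; do python3 -m inch '[[0,0,0.003,0,0,0,0.25],[0,0,0,0,0,0,0.25]]' | egrep 'pos|cont'; done; python3 -m inch '[[0,0,0.002,0,0,0,0.25],[0,0,0,0,0,0,0.25]]' | egrep 'pos|cont'
```

```text
eef_pos: [510.6, -162.0, -14.8]
contact_force: [-0.1, -0.8, -0.9]
eef_pos: [510.9, -162.1, -17.5]
contact_force: [-0.6, 0.8, 5.7]
eef_pos: [510.9, -162.1, -17.6]
contact_force: [-7.3, 2.4, 34.1]
```

Touch test: tips reach the bench at a reading of −17 (shut or 32 mm open), so tip height = reading + 17. The earlier miss came from fingers still opening when they descended. Now grasp properly.

```bash
python3 -m inch '[[0,0,-0.03,0,0,0,0.15],[0,0,-0.02,0,0,0,0.15],[-0.03,0.02,0,0,0,-1.2,0.15],[-0.0287,0.0191,0,0,0,0,0.15],[0,0,0,0,0,0,0.15],[0,0,0,0,0,0,0.15]]' | egrep 'pos|cont|rot|open'
python3 - <<'E'
from h import *
goto(534.8,-228.5,-15,np.radians(77.3)); shot("wrist","w10")
im=cv2.imread("pics/w10.png"); import wedge
wedge.find("w10")
E
```

```text
eef_pos: [534.8, -228.4, 29.9]
tcp_rot: [-3.141, -0.0, 1.348]
contact_force: [-0.0, -0.3, -0.2]
opening: 0.427
pos [ 534.8 -228.4   29.9] rot [-3.141 -0.     1.348] dtool mm [-0.1  0.1 44.9] rotvec deg [-0.  -0.  -0.1]
w10 19.95 [ 534.8 -228.4   29.9] [-3.141 -0.     1.348]
w10 c (599.75, -250.75) size [5.5 5.5] a 90.0 area 29.25
w10 c (596.5, -239.75) size [6.5 7. ] a 90.0 area 38.625
w10 c (567.5, -190.75) size [5.5 8. ] a 90.0 area 42.75
w10 c (534.4768218994141, -231.52792358398438) size [23.98895645 88.68447876] a 13.1 area 1842.0
```

Confirmed at (534.5,−231.5), aligned. Descend and close.

```bash
python3 -m inch '[[0,0,0.02,0,0,0,0.15],[0,0,0.012,0,0,0,0.15],[0,0,0.008,0,0,0,0.15],[0,0,0.005,0,0,0,0.15],[0,0,0,0,0,0,0.15]]' | egrep 'pos|cont'; python3 -m inch '[[0,0,0,0,0,0,1],[0,0,0,0,0,0,1],[0,0,0,0,0,0,1],[0,0,0,0,0,0,1],[0,0,0,0,0,0,1]]' 30 | egrep 'pos|cont|open|gras'
```

```text
eef_pos: [534.7, -227.6, -15.4]
contact_force: [0.2, -0.2, -0.1]
eef_pos: [535.4, -228.2, -14.4]
contact_force: [-0.8, 0.3, 4.1]
opening: 0.233
grasp_force: 29.9
```

```bash
python3 -m inch '[[0,0,-0.045,0,0,0,1],[0,0,-0.045,0,0,0,1],[0,0,-0.045,0,0,0,1],[0.0371,-0.0222,0,0,0,0,1],[0.0371,-0.0222,0,0,0,0,1],[0.0371,-0.0222,0,0,0,0,1],[0.0371,-0.0222,0,0,0,0,1],[0.0371,-0.0222,0,0,0,0,1]]' | egrep 'pos|open|gras'
python3 -m inch '[[0.0371,-0.0222,0,0,0,0,1],[0.0371,-0.0222,0,0,0,0,1],[0.0371,-0.0222,0,0,0,0,1],[0.0371,-0.0222,0,0,0,0,1],[0.0371,-0.0222,0,0,0,0,1],[0.0371,-0.0222,0,0,0,0,1],[0,0,0,0,0,-4.6,1],[0,0,0,0,0,0,1]]'| egrep 'pos|open|gras|rot'
python3 - <<'E'
from h import *
goto(387.6,223.8,-9.5,np.radians(81.8)); shot("wrist","w11")
E
```

```text
eef_pos: [466.8, -21.4, 120.4]
opening: 0.239
grasp_force: 29.6
eef_pos: [386.0, 224.7, 120.3]
tcp_rot: [3.142, 0.0, 1.434]
opening: 0.241
grasp_force: 29.6
pos [386.  224.7 120.3] rot [3.142 0.    1.434] dtool mm [ -0.7   1.7 129.8] rotvec deg [0.  0.  0.4]
w11 22.6 [386.  224.7 120.3] [3.142 0.    1.434]
```

```bash
python3 -m inch '[[-0.0007,0.0017,0.04,0,0,0.4,1],[0,0,0.035,0,0,0,1],[0,0,0.02,0,0,0,1],[0,0,0.005,0,0,0,1],[0,0,0,0,0,0,1]]'| egrep 'pos|cont|rot'
python3 -m inch '[[0,0,0.01,0,0,0,1],[0,0,0.008,0,0,0,1],[0,0,0.008,0,0,0,1],[0,0,0,0,0,0,1]]'| egrep 'pos|cont|rot'
python3 - <<'E'
from h import *
goto(387.6,223.8,-10,np.radians(81.8))
E
```

```text
eef_pos: [388.1, 221.8, 19.9]
tcp_rot: [-3.14, 0.001, 1.42]
contact_force: [-0.4, -0.3, 0.4]
eef_pos: [387.7, 222.5, -6.5]
tcp_rot: [-3.141, 0.001, 1.423]
contact_force: [-0.1, 0.2, -0.6]
pos [387.7 222.5  -6.5] rot [-3.141e+00  1.000e-03  1.423e+00] dtool mm [ 1.3 -0.3  3.5] rotvec deg [-0.1  0.  -0.3]
```

```bash
python3 -m inch '[[0,0,0.002,0,0,0,1],[0,0,0.0015,0,0,0,1],[0,0,0,0,0,0,1]]'| egrep 'pos|cont'
python3 -m inch '[[0,0,0,0,0,0,0.15],[0,0,0,0,0,0,0.15],[0,0,0,0,0,0,0.15],[0,0,0,0,0,0,0.15],[0,0,-0.02,0,0,0,0.15],[0,0,-0.04,0,0,0,0.15],[0,0,-0.045,0,0,0,0.15],[-0.03,0,-0.045,0,0,0,0.15]]'| egrep 'pos|cont|open'
python3 -m inch '[[-0.045,0,-0.02,0,0,0,-1],[-0.03,0,0,0,0,0,-1],[0,0,0,0,0,0,-1],[0,0,0,0,0,0,-1]]'| egrep 'pos|open'
python3 - <<'E'
from h import *
import wedge
c=shot("wrist","w12"); im=cv2.imread("pics/w12.png")
X,Y=np.meshgrid(np.arange(290,500,.4),np.arange(310,130,-.4))
uv=proj(c,np.stack([X,Y,np.full_like(X,17)],-1).reshape(-1,3)).reshape(X.shape+(2,)).astype(np.float32)
o=cv2.remap(im,uv[...,0],uv[...,1],cv2.INTER_CUBIC); cv2.imwrite("pics/o12.png",o)
hsv=cv2.cvtColor(cv2.GaussianBlur(o,(3,3),0),cv2.COLOR_BGR2HSV)
# sample colours along tray y in slot and across at y=0
th=np.radians(-8.2); C=np.array([413.9,216.9])
for yy in(-40,-25,0,25,40):
    row=[]
    for xx in range(-52,0,4):
        p=C+xx*np.array([np.cos(th),np.sin(th)])+yy*np.array([-np.sin(th),np.cos(th)])
        row.append(tuple(int(v) for v in hsv[int((310-p[1])/.4),int((p[0]-290)/.4)]))
    print(yy,row)
E
```

```text
eef_pos: [388.2, 222.8, -9.2]
contact_force: [0.5, -0.7, 0.0]
eef_pos: [385.2, 196.9, 139.5]
contact_force: [1.5, -0.8, 0.4]
opening: 0.421
eef_pos: [373.1, 120.9, 157.6]
opening: 1.003
w12 25.05 [373.1 120.9 157.6] [ 3.141e+00 -1.000e-03  1.421e+00]
-40 [(13, 133, 196), (12, 134, 201), (11, 123, 118), (11, 128, 129), (15, 127, 175), (14, 135, 157), (15, 127, 171), (15, 128, 164), (15, 128, 171), (13, 129, 154), (11, 124, 127), (13, 135, 187), (13, 135, 182)]
-25 [(13, 135, 198), (12, 133, 194), (11, 117, 94), (9, 121, 118), (14, 123, 157), (16, 126, 180), (14, 128, 173), (15, 125, 183), (15, 123, 180), (15, 125, 172), (11, 125, 116), (12, 135, 193), (13, 133, 184)]
0 [(10, 124, 119), (10, 124, 119), (10, 124, 121), (10, 124, 121), (13, 126, 144), (15, 128, 165), (15, 124, 173), (14, 129, 172), (14, 128, 167), (14, 131, 158), (11, 123, 120), (10, 123, 120), (10, 122, 123)]
25 [(12, 133, 202), (13, 134, 209), (11, 118, 110), (10, 122, 125), (12, 124, 134), (15, 123, 182), (14, 129, 176), (15, 123, 184), (16, 124, 189), (15, 125, 194), (11, 126, 125), (12, 134, 188), (12, 133, 197)]
40 [(13, 135, 202), (13, 134, 212), (11, 124, 121), (10, 126, 130), (10, 124, 132), (14, 120, 163), (14, 122, 161), (14, 127, 157), (13, 126, 150), (14, 127, 153), (10, 128, 128), (12, 133, 195), (13, 135, 198)]
```

The wedge shows bright from tray x ≈ −37 to −15 along the whole slot: seated and centred. Now the coil, pinched on its −x side at (587.3,−26.8).

```bash
python3 -m inch '[[-0.019,0.039,0,0,0,0,0.2],[-0.019,0.039,0,0,0,0,0.2],[-0.019,0.039,0,0,0,0,0.2],[-0.019,0.039,0,0,0,0,0.2],[-0.019,0.039,0,0,0,0,0.2],[-0.019,0.039,0,0,0,-4.3,0.2],[0,0,0.02,0,0,-4.3,0.2],[0,0,0,0,0,0,0.2]]'| egrep 'pos|open|rot'
python3 - <<'E'
from h import *
goto(587.3,-26.8,-9.5,np.pi/2); c=shot("wrist","w13")
im=cv2.imread("pics/w13.png")
X,Y=np.meshgrid(np.arange(540,700,.5),np.arange(60,-110,-.5))
uv=proj(c,np.stack([X,Y,np.full_like(X,12)],-1).reshape(-1,3)).reshape(X.shape+(2,)).astype(np.float32)
o=cv2.remap(im,uv[...,0],uv[...,1],cv2.INTER_CUBIC); cv2.imwrite("pics/o13.png",o); hsv=cv2.cvtColor(o,cv2.COLOR_BGR2HSV)
m=cv2.inRange(hsv,(18,55,140),(32,190,255)); ring=cv2.distanceTransform(255-m,cv2.DIST_L2,3)
from scipy.optimize import minimize
# best ring (30-46 mm) fraction of coil-coloured pixels
xx,yy=X,Y
def sc(p):
    d=np.hypot(xx-p[0],yy-p[1]); return -(m[(d>31)&(d<45)]>0).mean()+(m[(d<27)|((d>50)&(d<60))]>0).mean()
best=min(((sc((a,b)),a,b) for a in np.arange(612,640,1) for b in np.arange(-40,-14,1))); print(best)
E
```

```text
eef_pos: [586.7, -25.6, 134.1]
tcp_rot: [-3.137, -0.001, 1.574]
opening: 0.399
pos [586.7 -25.6 134.1] rot [-3.137e+00 -1.000e-03  1.574e+00] dtool mm [ -1.3   1.3 143.6] rotvec deg [-0.3 -0.   0.2]
w13 25.9 [586.7 -25.6 134.1] [-3.137e+00 -1.000e-03  1.574e+00]
(np.float64(-0.71622292517849), np.int64(623), np.int64(-25))
```

```bash
python3 -m inch '[[-0.001,0,0.045,0,0,0,0.2],[0,0,0.045,0,0,0,0.2],[0,0,0.03,0,0,0,0.2],[0,0,0.015,0,0,0,0.2],[0,0,0.008,0,0,0,0.2],[0,0,0,0,0,0,0.2]]' 25| egrep 'pos|cont|rot'
python3 -m inch '[[0,0,0,0,0,0,1],[0,0,0,0,0,0,1],[0,0,0,0,0,0,1],[0,0,0,0,0,0,1],[0,0,0,0,0,0,1]]' 30 | egrep 'pos|cont|open|gras'
```

```text
eef_pos: [587.6, -26.6, -5.5]
tcp_rot: [-3.141, -0.0, 1.573]
contact_force: [0.2, -0.9, 1.0]
eef_pos: [588.8, -27.1, -4.1]
contact_force: [-0.9, 0.8, 8.4]
opening: 0.134
grasp_force: 29.5
```

```bash
python3 -m inch '[[0,0,0,0,0,0,0.2],[0,0,0,0,0,0,0.2],[0,0,0,0,0,0,0.2],[0,0,0,0,0,0,0.2],[0,0,0,0,0,0,0.2]]'| egrep 'pos|cont|open'
python3 -m inch '[[0,0,0.003,0,0,0,0.2],[0,0,0,0,0,0,0.2],[0,0,0,0,0,0,0.2]]'| egrep 'pos|cont|open'
```

```text
eef_pos: [587.5, -27.2, -5.7]
contact_force: [-0.0, -0.6, 0.3]
opening: 0.401
eef_pos: [587.4, -27.2, -8.8]
contact_force: [-0.8, -0.7, -0.5]
opening: 0.402
```

```bash
python3 -m inch '[[0,0,0.002,0,0,0,0.2],[0,0,0,0,0,0,0.2],[0,0,0,0,0,0,1],[0,0,0,0,0,0,1],[0,0,0,0,0,0,1],[0,0,0,0,0,0,1],[0,0,0,0,0,0,1]]' 30 | egrep 'pos|cont|open|gras'
```

```text
eef_pos: [587.5, -27.2, -10.6]
contact_force: [-0.1, 0.6, 0.8]
opening: 0.14
grasp_force: 28.4
```

```bash
python3 -m inch '[[0,0,-0.02,0,0,0,1],[0,0,-0.035,0,0,0,1],[0,0,-0.04,0,0,0,1],[0,0,-0.035,0,0,0,1],[0.031,-0.0298,0,0,0,0,1],[0.031,-0.0298,0,0,0,0,1],[0.031,-0.0298,0,0,0,0,1],[0.031,-0.0298,0,0,0,0,1]]' | egrep 'pos|open|gras'
python3 -m inch '[[0.031,-0.0298,0,0,0,0,1],[0.031,-0.0298,0,0,0,0,1],[0.031,-0.0298,0,0,0,0,1],[0.031,-0.0298,0,0,0,0,1],[0,0,0,0,0,0,1],[0,0,0,0,0,0,1]]' | egrep 'pos|open|gras'
python3 - <<'E'
from h import *
goto(349.1,221,7,np.pi/2); c=shot("wrist","w14")
E
```

```text
eef_pos: [467.0, 97.4, 119.5]
opening: 0.145
grasp_force: 28.4
eef_pos: [348.3, 221.1, 119.5]
opening: 0.141
grasp_force: 28.4
pos [348.3 221.1 119.5] rot [ 3.141 -0.     1.576] dtool mm [-1.000e-01  7.000e-01  1.125e+02] rotvec deg [ 0.  -0.   0.3]
w14 29.95 [348.3 221.1 119.5] [ 3.141 -0.     1.576]
```

```bash
cat > ring.py <<'E'
from h import *
def ring(n,z,cx,cy):
    c=load(n); im=cv2.imread(f"pics/{n}.png"); X,Y=np.meshgrid(np.arange(cx-80,cx+80,1.),np.arange(cy+80,cy-80,-1.))
    uv=proj(c,np.stack([X,Y,np.full_like(X,z)],-1).reshape(-1,3)).reshape(X.shape+(2,)).astype(np.float32)
    o=cv2.remap(im,uv[...,0],uv[...,1],cv2.INTER_CUBIC); m=cv2.inRange(cv2.cvtColor(o,cv2.COLOR_BGR2HSV),(18,55,140),(32,190,255))>0
    cv2.imwrite(f"pics/ring_{n}.png",np.hstack([o,cv2.cvtColor(m.astype(np.uint8)*255,cv2.COLOR_GRAY2BGR)]))
    def sc(p):
        d=np.hypot(X-p[0],Y-p[1]); return m[(d>31)&(d<45)].mean()-m[(d<27)|((d>50)&(d<54))].mean()
    L=sorted(((sc((a,b)),a,b) for a in np.arange(cx-20,cx+20,1.) for b in np.arange(cy-20,cy+20,1.)),reverse=True)[:3]; print(n,z,[(round(float(s),2),float(a),float(b)) for s,a,b in L])
if __name__=="__main__":
    ring("w14",142,387,221); ring("w14",138,387,221)
E
python3 ring.py
python3 -m inch '[[0,0.0007,0.045,0,0,0,1],[0,0,0.035,0,0,0,1],[0,0,0.015,0,0,0,1],[0,0,0.008,0,0,0,1],[0,0,0.004,0,0,0,1],[0,0,0,0,0,0,1]]' | egrep 'pos|cont'
```

```text
w14 142 [(0.25, 386.0, 222.0), (0.25, 387.0, 222.0), (0.25, 386.0, 221.0)]
w14 138 [(0.24, 387.0, 221.0), (0.24, 387.0, 220.0), (0.23, 388.0, 221.0)]
eef_pos: [350.1, 220.1, 12.5]
contact_force: [-0.7, -0.0, -0.2]
```

```bash
python3 -m inch '[[0,0,0.004,0,0,0,1],[0,0,0.0015,0,0,0,1],[0,0,0,0,0,0,1]]' | egrep 'pos|cont'
python3 -m inch '[[0,0,0,0,0,0,0.3],[0,0,0,0,0,0,0.3],[0,0,0,0,0,0,0.3],[0,0,0,0,0,0,0.3],[0,0,-0.03,0,0,0,0.3],[0,0,-0.045,0,0,0,0.3],[0,0,-0.045,0,0,0,0.3],[-0.045,0,-0.02,0,0,0,0.3]]'| egrep 'pos|cont|open'
python3 -m inch '[[-0.045,0.01,0,0,0,0,0],[-0.03,0.01,0,0,0,0,0],[0,0,0,0,0,0,0],[0,0,0,0,0,0,0]]'| egrep 'pos|open'
python3 - <<'E'
from h import *
import ring
shot("wrist","w15"); ring.ring("w15",30,387,221)
E
```

```text
eef_pos: [349.7, 220.5, 7.1]
contact_force: [-0.3, 0.1, -0.8]
eef_pos: [352.6, 179.0, 150.9]
contact_force: [0.7, -1.3, -0.0]
opening: 0.349
eef_pos: [369.7, 100.0, 146.9]
opening: 0.501
w15 32.1 [369.7 100.  146.9] [ 3.142 -0.     1.57 ]
w15 30 [(0.6, 387.0, 219.0), (0.59, 386.0, 219.0), (0.59, 387.0, 220.0)]
```

The coil sits centred at (387,219). Now the awl handle at (418.5,−206.8), θ=−21.9°.

```bash
python3 -m inch '[[-0.0438,0.007,0,0,0,0,0.1],[-0.0438,0.007,0,0,0,0,0.1],[-0.0438,0.007,0,0,0,0,0.1],[-0.0438,0.007,0,0,0,0,0.1],[-0.0438,0.007,0,0,0,0,0.1],[-0.0438,0.007,0,0,0,0,0.1],[-0.0438,0.007,0,0,0,0,0.1],[0,0,0,0,0,7.3,0.1]]'| egrep 'pos|open|rot'
python3 -m inch '[[0,0,0,0,0,7.3,0.1],[0,0,0,0,0,7.3,0.1],[0,0,0.03,0,0,0,0.1],[0,0,0,0,0,0,0.1]]'| egrep 'pos|open|rot'
python3 - <<'E'
from h import *
goto(418.5,-206.8,-9,np.radians(68.1)); c=shot("wrist","w16"); im=cv2.imread("pics/w16.png")
X,Y=np.meshgrid(np.arange(370,480,.5),np.arange(-140,-250,-.5))
uv=proj(c,np.stack([X,Y,np.full_like(X,15)],-1).reshape(-1,3)).reshape(X.shape+(2,)).astype(np.float32)
o=cv2.remap(im,uv[...,0],uv[...,1],cv2.INTER_CUBIC); cv2.imwrite("pics/o16.png",o); h=cv2.cvtColor(cv2.GaussianBlur(o,(5,5),0),cv2.COLOR_BGR2HSV)
m=cv2.morphologyEx(cv2.inRange(h,(8,110,140),(22,230,255)),cv2.MORPH_OPEN,np.ones((9,9)))
k=max(cv2.findContours(m,cv2.RETR_EXTERNAL,cv2.CHAIN_APPROX_NONE)[0],key=cv2.contourArea); (u,v),wh,a=cv2.minAreaRect(k); print((370+u/2,-140-v/2),np.array(wh)/2,a)
ux=np.array([np.cos(np.radians(-21.9)),np.sin(np.radians(-21.9))])
P=np.array([370+k[:,0,0]/2,-140-k[:,0,1]/2]).T-[418.5,-206.8]; s=P@ux; t=P@[-ux[1],ux[0]]
for lo in range(-20,50,8): q=s[(t>=lo)&(t<lo+8)]; print(lo,q.min().round(1) if len(q) else None,q.max().round(1) if len(q) else None)
E
```

```text
eef_pos: [421.2, -209.4, 146.9]
tcp_rot: [3.14, 0.001, 1.445]
opening: 0.449
eef_pos: [417.8, -203.9, 114.4]
tcp_rot: [-3.136, -0.001, 1.192]
opening: 0.453
pos [ 417.8 -203.9  114.4] rot [-3.136e+00 -1.000e-03  1.192e+00] dtool mm [ -2.5   2.4 123.3] rotvec deg [-0.3 -0.   0.2]
w16 33.35 [ 417.8 -203.9  114.4] [-3.136e+00 -1.000e-03  1.192e+00]
(416.6224365234375, -216.23748779296875) [20.07695007 36.87099457] 56.611488342285156
-20 -14.4 8.1
-12 -1.2 8.9
-4 -1.5 9.5
4 -0.0 8.5
12 None None
20 None None
28 None None
36 None None
44 None None
```

```bash
python3 - <<'E'
from h import *
o=cv2.imread("pics/o16.png"); h=cv2.cvtColor(cv2.GaussianBlur(o,(3,3),0),cv2.COLOR_BGR2HSV)
ux=np.array([np.cos(np.radians(-21.9)),np.sin(np.radians(-21.9))]); uy=np.array([-ux[1],ux[0]])
for t in(-12,-6,0,6,12,20):
    print(t,[(s,*map(int,h[int((-140-p[1])*2),int((p[0]-370)*2)])) for s in range(-24,25,3) for p in [np.array([418.5,-206.8])+s*ux+t*uy]])
E
```

```text
-12 [(-24, 18, 53, 129), (-21, 18, 83, 166), (-18, 17, 87, 165), (-15, 16, 116, 215), (-12, 18, 108, 233), (-9, 19, 106, 235), (-6, 19, 107, 237), (-3, 19, 105, 237), (0, 18, 110, 229), (3, 15, 123, 213), (6, 15, 122, 178), (9, 16, 108, 144), (12, 17, 66, 154), (15, 19, 56, 154), (18, 16, 68, 173), (21, 17, 70, 157), (24, 17, 51, 129)]
-6 [(-24, 16, 68, 139), (-21, 16, 78, 143), (-18, 16, 89, 170), (-15, 17, 111, 227), (-12, 19, 107, 235), (-9, 18, 110, 236), (-6, 17, 114, 234), (-3, 18, 109, 236), (0, 17, 113, 225), (3, 15, 120, 215), (6, 15, 117, 203), (9, 16, 109, 152), (12, 16, 86, 160), (15, 16, 75, 159), (18, 17, 74, 169), (21, 17, 70, 152), (24, 17, 69, 166)]
0 [(-24, 17, 92, 175), (-21, 17, 86, 174), (-18, 17, 68, 147), (-15, 17, 114, 220), (-12, 17, 113, 228), (-9, 20, 101, 240), (-6, 17, 118, 234), (-3, 21, 101, 241), (0, 16, 120, 225), (3, 17, 112, 227), (6, 16, 113, 209), (9, 15, 114, 165), (12, 16, 90, 151), (15, 16, 86, 163), (18, 16, 89, 172), (21, 17, 74, 158), (24, 17, 56, 141)]
6 [(-24, 17, 87, 165), (-21, 16, 76, 150), (-18, 17, 55, 130), (-15, 17, 113, 219), (-12,
[... 218 characters left out ...]
60, 171), (24, 17, 69, 186)]
12 [(-24, 19, 74, 137), (-21, 18, 56, 105), (-18, 18, 48, 117), (-15, 16, 101, 180), (-12, 18, 106, 230), (-9, 18, 111, 232), (-6, 21, 100, 242), (-3, 19, 107, 240), (0, 17, 114, 233), (3, 18, 108, 230), (6, 15, 114, 190), (9, 16, 103, 126), (12, 18, 63, 106), (15, 18, 58, 133), (18, 17, 71, 154), (21, 16, 81, 163), (24, 17, 81, 148)]
20 [(-24, 18, 32, 95), (-21, 19, 54, 133), (-18, 17, 56, 141), (-15, 19, 50, 122), (-12, 16, 111, 210), (-9, 18, 111, 230), (-6, 19, 108, 236), (-3, 20, 106, 239), (0, 19, 104, 236), (3, 16, 110, 201), (6, 16, 109, 161), (9, 14, 108, 120), (12, 13, 91, 131), (15, 16, 69, 111), (18, 20, 44, 121), (21, 20, 37, 139), (24, 23, 73, 213)]
```

```bash
python3 -m inch '[[-0.0025,-0.0013,0.045,0,0,1.8,0.1],[0,0,0.035,0,0,0,0.1],[0,0,0.02,0,0,0,0.1],[0,0,0.012,0,0,0,0.1],[0,0,0.007,0,0,0,0.1],[0,0,0.004,0,0,0,0.1],[0,0,0,0,0,0,0.1],[0,0,0,0,0,0,0.1]]' 25| egrep 'pos|cont|rot'
python3 -m inch '[[0,0,0,0,0,0,1],[0,0,0,0,0,0,1],[0,0,0,0,0,0,1],[0,0,0,0,0,0,1],[0,0,0,0,0,0,1]]' 45 | egrep 'pos|cont|open|gras'
```

```text
eef_pos: [417.7, -208.2, -5.4]
tcp_rot: [3.14, 0.0, 1.159]
contact_force: [-0.1, 0.4, 0.3]
eef_pos: [417.6, -208.2, -5.2]
contact_force: [-0.5, 0.3, 6.7]
opening: 0.329
grasp_force: 43.8
```

```bash
python3 -m inch '[[0,0,-0.02,0,0,0,1],[0,0,-0.035,0,0,0,1],[0,0,-0.04,0,0,0,1],[0,0,-0.03,0,0,0,1],[0.0401,-0.0114,0,0,0,0,1],[0.0401,-0.0114,0,0,0,0,1],[0.0401,-0.0114,0,0,0,0,1],[0.0401,-0.0114,0,0,0,0,1]]' | egrep 'pos|open|gras'
python3 -m inch '[[0.0401,-0.0114,0,0,0,0,1],[0.0401,-0.0114,0,0,0,0,1],[0.0401,-0.0114,0,0,0,0,1],[0.0401,-0.0114,0,0,0,0,1],[0.0401,-0.0114,0,0,0,-7.6,1],[0,0,0,0,0,-7.7,1],[0,0,0,0,0,0,1],[0,0,0,0,0,0,1]]' | egrep 'pos|open|gras'
python3 - <<'E'
from h import *
goto(467.9,163.7,12.5,np.radians(81.8)); c=shot("wrist","w17"); im=cv2.imread("pics/w17.png")
cv2.imwrite("pics/c17.png",cv2.resize(im[40:330,180:470],(600,600),interpolation=cv2.INTER_CUBIC))
E
```

```text
eef_pos: [439.6, -41.3, 119.6]
opening: 0.331
grasp_force: 45.1
eef_pos: [467.2, 163.5, 119.0]
opening: 0.327
grasp_force: 45.0
pos [467.2 163.5 119. ] rot [-3.142  0.     1.422] dtool mm [  0.3   0.7 106.5] rotvec deg [-0.   0.  -0.3]
w17 36.3 [467.2 163.5 119. ] [-3.142  0.     1.422]
```

View pics/c17.png

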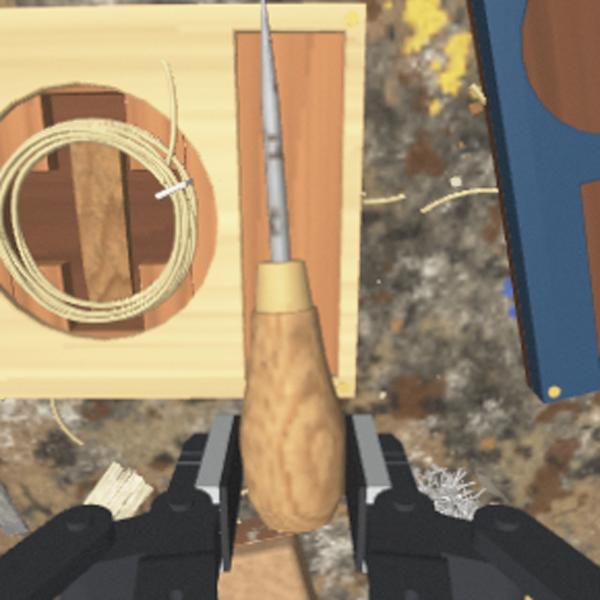

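Awl held straight, tip at crop (264,0), coil flat with wedge under it in the round pocket. Check tip height along its ray, then lower.

```bash
python3 - <<'E'
from h import *
c=load("w17")
print(proj(c,[[467.2+.143*112,163.5+.99*112,z] for z in(105,115,125,135)]).round(0))
for z in (115,125,135): print(plane(c,(307.6,40),z).round(1))
E
python3 -m inch '[[0.0003,0.0007,0.045,0,0,0,1],[0,0,0.035,0,0,0,1],[0,0,0.012,0,0,0,1],[0,0,0.006,0,0,0,1],[0,0,0,0,0,0,1]]' | egrep 'pos|cont|rot'
```

```text
[[319.  45.]
 [319.  41.]
 [318.  37.]
 [318.  32.]]
[477.6 275.9 115. ]
[477.8 273.9 125. ]
[477.9 271.9 135. ]
eef_pos: [468.5, 163.7, 21.1]
tcp_rot: [-3.141, 0.0, 1.424]
contact_force: [1.0, -0.4, 0.0]
```

```bash
python3 -m inch '[[0,0,0.003,0,0,2.3,1],[0,0,0.003,0,0,0,1],[0,0,0.002,0,0,0,1],[0,0,0,0,0,0,1]]' | egrep 'pos|cont|rot'
python3 -m inch '[[0,0,0.001,0,0,0,1],[0,0,0,0,0,0,1]]' | egrep 'pos|cont|rot'
```

```text
eef_pos: [468.5, 164.2, 13.3]
tcp_rot: [3.141, -0.0, 1.387]
contact_force: [-0.6, 0.4, -0.9]
eef_pos: [468.3, 164.1, 12.0]
tcp_rot: [3.141, -0.0, 1.386]
contact_force: [0.2, 0.9, -0.2]
```

```bash
python3 -m inch '[[0,0,0,0,0,0,0.05],[0,0,0,0,0,0,0.05],[0,0,0,0,0,0,0.05],[0,0,0,0,0,0,0.05],[0,0,-0.03,0,0,0,0.05],[0,0,-0.045,0,0,0,0.05],[0,0,-0.045,0,0,0,-1],[-0.045,0,-0.02,0,0,0,-1]]'| egrep 'pos|cont|open'
python3 -m inch '[[-0.04,0.01,0,0,0,0,-1],[0,0,0,0,0,0,-1],[0,0,0,0,0,0,-1],[0,0,0,0,0,0,-1]]'| egrep 'pos|open'
python3 - <<'E'
from h import *
import ring
c=shot("wrist","w18"); im=cv2.imread("pics/w18.png"); ring.ring("w18",30,387,221)
X,Y=np.meshgrid(np.arange(-30,31,3),np.arange(80,-81,-8)); th=np.radians(-8.2)
def samp(z):
    P=np.stack([413.9+(X+61)*np.cos(th)-Y*np.sin(th),216.9+(X+61)*np.sin(th)+Y*np.cos(th),np.full(X.shape,z)],-1)
    uv=proj(c,P.reshape(-1,3)).reshape(X.shape+(2,)).astype(np.float32); return cv2.remap(im,uv[...,0],uv[...,1],cv2.INTER_LINEAR)
o=cv2.cvtColor(samp(28.),cv2.COLOR_BGR2HSV)
for i in range(len(X)): print(Y[i,0],[f"{a}/{s}/{v}" for a,s,v in o[i]])
E
```

```text
eef_pos: [463.5, 122.9, 156.0]
contact_force: [0.9, -2.0, -0.1]
opening: 0.796
eef_pos: [462.4, 79.2, 151.6]
opening: 1.004
w18 38.65 [462.4  79.2 151.6] [-3.141 -0.     1.386]
w18 30 [(0.64, 390.0, 219.0), (0.63, 390.0, 218.0), (0.62, 390.0, 220.0)]
80 ['0/0/0', '0/0/0', '0/0/0', '0/0/0', '0/0/0', '0/0/0', '0/0/0', '0/0/0', '0/0/0', '0/0/0', '0/0/0', '0/0/0', '0/0/0', '0/0/0', '0/0/0', '0/0/0', '0/0/0', '0/0/0', '0/0/0', '0/0/0', '0/0/0']
72 ['0/0/0', '0/0/0', '0/0/0', '0/0/0', '0/0/0', '0/0/0', '0/0/0', '0/0/0', '0/0/0', '0/0/0', '0/0/0', '0/0/0', '0/0/0', '0/0/0', '0/0/0', '0/0/0', '0/0/0', '0/0/0', '0/0/0', '0/0/0', '0/0/0']
64 ['0/0/0', '0/0/0', '0/0/0', '0/0/0', '0/0/0', '0/0/0', '0/0/0', '0/0/0', '0/0/0', '0/0/0', '0/0/0', '0/0/0', '0/0/0', '0/0/0', '0/0/0', '0/0/0', '0/0/0', '0/0/0', '0/0/0', '0/0/0', '0/0/0']
56 ['0/0/0', '0/0/0', '0/0/0', '0/0/0', '0/0/0', '0/0/0', '0/0/0', '0/0/0', '0/0/0', '0/0/0', '0/0/0', '0/0/0', '0/0/0', '0/0/0', '0/0/0', '0/0/0', '0/0/0', '0/0/0', '0/0/0', '0/0/0', '0/0/0']
48 ['0/0/0', '0/0/0', '0/0/0', '0/0/0', '0/0/0', '0/0/0', '0/0/0', '0/0/0', '
[... 4031 characters left out ...]
104', '15/108/99', '15/112/112', '13/129/168', '13/135/206', '13/134/207', '15/113/216', '23/76/244', '23/74/244', '18/71/129']
-72 ['24/68/246', '25/68/246', '24/71/245', '13/125/182', '13/134/200', '13/133/197', '13/136/207', '13/134/212', '12/134/208', '13/134/196', '13/135/202', '13/135/214', '13/135/212', '13/135/206', '13/134/207', '13/134/207', '13/134/206', '16/113/213', '24/75/244', '24/75/244', '16/76/124']
-80 ['22/86/237', '21/87/238', '22/87/237', '21/86/238', '22/86/237', '21/87/237', '21/87/237', '22/86/236', '22/89/236', '22/89/236', '22/89/236', '22/88/236', '22/89/236', '22/89/236', '21/90/236', '22/88/235', '22/89/236', '22/104/235', '22/128/236', '22/97/235', '18/80/144']
```

Awl lies in its pocket, centred (handle ±12 about the pocket's axis, butt at −65). Next the jar.

```bash
python3 -m inch '[[-0.0087,0.0358,0,0,0,0,-1],[-0.0087,0.0358,0,0,0,0,-1],[0,0,0,0,0,-5.3,-1],[0,0,0,0,0,-5.3,-1],[0,0,0,0,0,0,-1],[0,0,0,0,0,0,-1],[0,0,0,0,0,0,-1]]'| egrep 'pos|open|rot'
python3 - <<'E'
from h import *
goto(529.6,48.9,10,np.pi/2); c=shot("wrist","w19"); im=cv2.imread("pics/w19.png")
X,Y=np.meshgrid(np.arange(470,590,.5),np.arange(110,-10,-.5))
uv=proj(c,np.stack([X,Y,np.full_like(X,84.)],-1).reshape(-1,3)).reshape(X.shape+(2,)).astype(np.float32)
o=cv2.remap(im,uv[...,0],uv[...,1],cv2.INTER_CUBIC); cv2.imwrite("pics/o19.png",o); h=cv2.cvtColor(cv2.GaussianBlur(o,(5,5),0),cv2.COLOR_BGR2HSV)
m=cv2.morphologyEx(cv2.inRange(h,(14,70,140),(28,190,255)),cv2.MORPH_OPEN,np.ones((9,9)))
k=max(cv2.findContours(m,cv2.RETR_EXTERNAL,cv2.CHAIN_APPROX_NONE)[0],key=cv2.contourArea); (u,v),rr=cv2.minEnclosingCircle(k); print("lid",470+u/2,110-v/2,"r",rr/2,cv2.contourArea(k)/4)
E
```

```text
eef_pos: [529.4, 49.0, 151.7]
tcp_rot: [-3.141, 0.0, 1.57]
opening: 1.001
pos [529.4  49.  151.7] rot [-3.141  0.     1.57 ] dtool mm [-1.000e-01  2.000e-01  1.417e+02] rotvec deg [-0.   0.  -0.1]
w19 39.4 [529.4  49.  151.7] [-3.141  0.     1.57 ]
lid 526.75 48.3815803527832 r 30.677448272705078 2476.625
```

```bash
python3 -m inch '[[0,-0.001,0.045,0,0,0,-1],[0,0,0.04,0,0,0,-1],[0,0,0.02,0,0,0,-1],[0,0,0,0,0,0,-1]]'| egrep 'pos|cont'
python3 -m inch '[[0,0,0.012,0,0,0,-1],[0,0,0.01,0,0,0,-1],[0,0,0.008,0,0,0,-1],[0,0,0,0,0,0,-1]]'| egrep 'pos|cont'
```

```text
eef_pos: [526.3, 48.4, 44.3]
contact_force: [0.2, -0.2, 1.1]
eef_pos: [528.2, 48.4, 16.2]
contact_force: [0.6, 0.4, -0.7]
```

```bash
python3 -m inch '[[0,0,0.006,0,0,0,-1],[0,0,0.004,0,0,0,-1],[0,0,0,0,0,0,-1]]'| egrep 'pos|cont'
python3 -m inch '[[0,0,0,0,0,0,-0.4],[0,0,0,0,0,0,0],[0,0,0,0,0,0,0.3],[0,0,0,0,0,0,1],[0,0,0,0,0,0,1],[0,0,0,0,0,0,1]]' 45 | egrep 'pos|cont|open|gras'
```

```text
eef_pos: [528.4, 48.4, 6.5]
contact_force: [0.2, -0.6, -0.7]
eef_pos: [528.7, 48.5, 7.3]
contact_force: [-2.4, -0.5, 4.3]
opening: 0.708
grasp_force: 48.6
```

```bash
python3 -m inch '[[0,0,-0.01,0,0,0,1],[0,0,-0.03,0,0,0,1],[0,0,-0.03,0,0,0,1],[0.015,0.006,-0.02,0,0,0,1],[0.0275,0.0112,0,0,0,0,1],[0.0275,0.0112,0,0,0,0,1],[0.0275,0.0112,0,0,0,0,1],[0.0275,0.0112,0,0,0,0,1]]' 60| egrep 'pos|open|gras'
python3 -m inch '[[0.0275,0.0112,0,0,0,0,1],[0.0275,0.0112,0,0,0,0,1],[0.025,0.01,0,0,0,0,1],[0.01,0.004,0,0,0,0,1],[0,0,0,0,0,0,1],[0,0,0,0,0,0,1],[0,0,0,0,0,0,1]]'| egrep 'pos|open|gras|rot'
python3 - <<'E'
from h import *
goto(615.8,263.6,16,np.pi/2)
E
```

```text
eef_pos: [579.7, 174.5, 97.5]
opening: 0.709
grasp_force: 66.0
eef_pos: [615.2, 262.2, 96.8]
tcp_rot: [-3.141, 0.001, 1.57]
opening: 0.706
grasp_force: 65.9
pos [615.2 262.2  96.8] rot [-3.141e+00  1.000e-03  1.570e+00] dtool mm [ 1.5  0.7 80.8] rotvec deg [-0.  0. -0.]
```

```bash
python3 -m inch '[[0.0013,0.0006,0.025,0,0,0,1],[0,0,0.025,0,0,0,1],[0,0,0.012,0,0,0,1],[0,0,0.005,0,0,0,1],[0,0,0,0,0,0,1]]'| egrep 'pos|cont'
python3 -m inch '[[0,0,0.006,0,0,0,1],[0,0,0.005,0,0,0,1],[0,0,0,0,0,0,1]]'| egrep 'pos|cont'
```

```text
eef_pos: [616.2, 264.2, 29.6]
contact_force: [0.5, 0.4, -2.0]
eef_pos: [616.1, 264.6, 18.6]
contact_force: [-0.4, -0.3, -2.2]
```

```bash
python3 -m inch '[[0,0,0.002,0,0,0,1],[0,0,0.001,0,0,0,1],[0,0,0,0,0,0,1]]'| egrep 'pos|cont'
python3 -m inch '[[0,0,0,0,0,0,-0.6],[0,0,0,0,0,0,-0.8],[0,0,0,0,0,0,-1],[0,0,0,0,0,0,-1],[0,0,0,0,0,0,-1]]'| egrep 'pos|cont|open'
python3 -m inch '[[0,0,-0.02,0,0,0,-1],[0,0,-0.04,0,0,0,-1],[0,0,-0.045,0,0,0,-1],[0,0,-0.045,0,0,0,-1],[-0.04,-0.01,0,0,0,0,-1],[-0.045,-0.01,0,0,0,0,-1],[-0.045,-0.01,0,0,0,0,-1],[0,0,0,0,0,0,-1]]'| egrep 'pos|cont|open'
cat > lid.py <<'E'
from h import *
c=shot("wrist","w20"); im=cv2.imread("pics/w20.png")
X,Y=np.meshgrid(np.arange(560,680,.5),np.arange(320,200,-.5))
uv=proj(c,np.stack([X,Y,np.full_like(X,92.)],-1).reshape(-1,3)).reshape(X.shape+(2,)).astype(np.float32)
o=cv2.remap(im,uv[...,0],uv[...,1],cv2.INTER_CUBIC); h=cv2.cvtColor(cv2.GaussianBlur(o,(5,5),0),cv2.COLOR_BGR2HSV)
m=cv2.morphologyEx(cv2.inRange(h,(14,70,140),(28,190,255)),cv2.MORPH_OPEN,np.ones((9,9)))
k=max(cv2.findContours(m,cv2.RETR_EXTERNAL,cv2.CHAIN_APPROX_NONE)[0],key=cv2.contourArea); (u,v),rr=cv2.minEnclosingCircle(k); print("lid",560+u/2,320-v/2,"r",rr/2,cv2.contourArea(k)/4)
E
python3 lid.py
```

```text
eef_pos: [616.3, 264.8, 15.8]
contact_force: [0.7, 0.2, -3.0]
eef_pos: [616.5, 264.8, 16.0]
contact_force: [-0.1, 0.4, -0.6]
opening: 0.998
eef_pos: [584.7, 130.2, 166.0]
contact_force: [-0.0, -0.3, -0.5]
opening: 0.999
w20 45.05 [584.7 130.2 166. ] [-3.140e+00  2.000e-03  1.568e+00]
lid 616.6399040222168 264.11380767822266 r 27.77092933654785 2067.5
```

```bash
python3 -m inch '[[-0.0386,-0.0078,0,0,0,0,-1],[-0.0386,-0.0078,0,0,0,0,-1],[-0.0386,-0.0078,0,0,0,0,-1],[-0.0386,-0.0078,0,0,0,0,-1],[-0.0386,-0.0078,0,0,0,0,-1],[-0.0386,-0.0078,0,0,0,0,-1],[-0.0386,-0.0078,0,0,0,0,-0.5],[0,0,0,0,0,0,-0.5]]'| egrep 'pos|open'
python3 -m inch '[[0,0,0,0,0,0,-0.3],[0,0,0,0,0,0,-0.3]]'| egrep 'pos|open'
cat > tape.py <<'E'
from h import *
import sys
c=shot("wrist","w21"); im=cv2.imread("pics/w21.png")
for z in (58,30):
    X,Y=np.meshgrid(np.arange(470,590,.5),np.arange(-20,-150,-.5))
    uv=proj(c,np.stack([X,Y,np.full_like(X,float(z))],-1).reshape(-1,3)).reshape(X.shape+(2,)).astype(np.float32)
    o=cv2.remap(im,uv[...,0],uv[...,1],cv2.INTER_CUBIC); h=cv2.cvtColor(cv2.GaussianBlur(o,(5,5),0),cv2.COLOR_BGR2HSV)
    m=cv2.morphologyEx(cv2.inRange(h,(22,140,70),(34,255,255)),cv2.MORPH_OPEN,np.ones((5,5)))
    k=max(cv2.findContours(m,cv2.RETR_EXTERNAL,cv2.CHAIN_APPROX_NONE)[0],key=cv2.contourArea); (u,v),wh,a=cv2.minAreaRect(k)
    print(z,"tape",470+u/2,-20-v/2,np.array(wh)/2,a,cv2.contourArea(k)/4)
    if z==58:
        th=np.radians(float(sys.argv[1]) if len(sys.argv)>1 else 24); P=np.array([470+k[:,0,0]/2,-20-k[:,0,1]/2]).T; C=np.array([470+u/2,-20-v/2]); d=P-C
        s=d@[np.cos(th),np.sin(th)]; t=d@[-np.sin(th),np.cos(th)]; print("C",C,"s",s.min(),s.max(),"t",t.min(),t.max())
        for lo in range(-40,40,10): q=s[(t>=lo)&(t<lo+10)]; print(lo,(q.min().round(1),q.max().round(1)) if len(q) else None, end=' ')
        print()
E
python3 tape.py
```

```text
eef_pos: [531.9, -138.5, 166.0]
opening: 0.747
eef_pos: [532.4, -134.3, 165.8]
opening: 0.652
w21 46.1 [ 532.4 -134.3  165.8] [ 3.141 -0.     1.572]
58 tape 517.4726867675781 -67.0565414428711 [12.4337635  28.37800598] 64.44003295898438 282.625
C [517.47268677 -67.05654144] s -14.06841710874602 14.261164013842304 t -6.551194682087685 6.432138110778931
-40 None -30 None -20 None -10 (np.float64(-14.1), np.float64(14.3)) 0 (np.float64(-12.9), np.float64(13.7)) 10 None 20 None 30 None 
30 tape 515.8356971740723 -68.40084838867188 [13.94484997 31.29607964] 64.79888153076172 352.625
```

```bash
python3 - <<'E'
from h import *
c=load("w21"); im=cv2.cvtColor(cv2.imread("pics/w21.png"),cv2.COLOR_BGR2HSV); th=np.radians(25)
ux=np.array([np.cos(th),np.sin(th)]); uy=np.array([-ux[1],ux[0]]); C=np.array([517.5,-67.])
S=np.arange(-28,33,4)
for t in range(32,-90,-6):
    p=np.array([[*(C+s*ux+t*uy),58.] for s in S]); q=proj(c,p)
    print(t,[ "%d/%d/%d"%tuple(im[int(round(v)),int(round(u))]) if 0<=v<400 else '-' for u,v in q])
E
```

```text
32 ['15/87/159', '17/73/133', '16/83/159', '17/53/212', '22/78/219', '18/49/189', '22/32/216', '16/81/155', '16/85/159', '18/58/127', '13/87/120', '13/116/112', '14/112/128', '23/72/224', '16/85/173', '16/81/180']
26 ['16/77/123', '17/89/184', '17/86/166', '17/81/163', '17/79/171', '21/80/206', '19/49/151', '19/48/144', '13/58/109', '21/79/190', '20/56/142', '19/47/130', '18/61/146', '17/73/139', '16/79/164', '18/42/212']
20 ['17/83/160', '18/87/176', '18/90/168', '17/89/178', '16/91/159', '18/65/141', '19/48/161', '19/50/139', '19/47/157', '18/52/173', '19/45/135', '19/48/132', '18/50/137', '17/53/145', '20/43/174', '22/20/228']
14 ['17/44/93', '16/56/105', '18/58/96', '17/79/145', '18/82/177', '18/61/139', '19/49/131', '20/49/134', '18/44/161', '21/41/162', '20/43/172', '18/47/151', '18/51/146', '17/69/151', '19/50/149', '21/33/202']
8 ['17/73/168', '20/47/135', '16/41/81', '19/64/159', '19/66/188', '20/53/150', '19/46/139', '19/49/165', '14/73/146', '13/100/125', '16/69/122', '18/51/125', '19/55/135', '19/49/131', '18/46/127', '18/49/161']
2 ['17/80/168', '18/61/143', '18/67/126',
[... 2728 characters left out ...]
', '19/78/151', '19/75/156', '17/84/164', '13/104/123', '14/113/126']
-76 ['19/48/127', '18/36/84', '21/39/85', '18/38/81', '18/38/80', '19/67/138', '18/62/156', '19/59/148', '18/67/137', '19/52/123', '20/70/152', '18/75/164', '18/74/169', '17/93/170', '13/116/128', '14/120/119']
-82 ['17/49/186', '19/49/157', '16/38/87', '19/34/83', '15/36/84', '18/39/85', '20/56/131', '19/75/154', '20/82/153', '18/82/162', '19/78/164', '19/79/158', '20/79/161', '16/89/146', '16/93/146', '15/81/97']
-88 ['17/43/137', '19/45/192', '20/47/188', '19/43/126', '18/39/78', '20/47/140', '19/63/138', '18/77/166', '22/29/240', '19/83/163', '19/81/163', '18/83/169', '19/82/158', '18/76/148', '17/81/142', '16/75/129']
```

Top face spans 28 mm across and the base runs from t≈+5 to −70 (length ≈ 75, matches 74): tape centre ≈(532,−96), θ≈26.5°, height 58 consistent with the earlier views. Grasp at (531.8,−93.5).

```bash
python3 -m inch '[[0.0408,-0.0006,0,0,0,0,0],[0,0,0,0,0,-6.6,0],[0,0,0,0,0,-6.6,0],[0,0,0,0,0,-6.6,0],[0,0,0,0,0,-6.6,0],[0,0,0,0,0,0,0],[0,0,0,0,0,0,0],[0,0,0,0,0,0,0]]'| egrep 'pos|open|rot'
python3 - <<'E'
from h import *
goto(531.8,-93.5,3,np.radians(116.5)); c=shot("wrist","w22"); im=cv2.cvtColor(cv2.imread("pics/w22.png"),cv2.COLOR_BGR2HSV); th=np.radians(26.5)
ux=np.array([np.cos(th),np.sin(th)]); uy=np.array([-ux[1],ux[0]]); C=np.array([531.8,-93.5]); S=np.arange(-24,25,1)
for t in (30,20,10,0,-10,-15):
    q=proj(c,np.array([[*(C+s*ux+t*uy),58.] for s in S])); y=[s for s,(u,v) in zip(S,q) if 23<=im[int(round(v)),int(round(u))][0]<=29 and im[int(round(v)),int(round(u))][1]>120]
    print(t,(min(y),max(y),len(y)) if y else None)
E
```

```text
eef_pos: [531.4, -94.2, 165.9]
tcp_rot: [-3.142, -0.0, 2.03]
opening: 0.498
pos [531.4 -94.2 165.9] rot [-3.142 -0.     2.03 ] dtool mm [  0.4   0.7 162.9] rotvec deg [-0.  -0.  -0.2]
w22 46.95 [531.4 -94.2 165.9] [-3.142 -0.     2.03 ]
30 (np.int64(-16), np.int64(12), 29)
20 (np.int64(-17), np.int64(12), 30)
10 (np.int64(-15), np.int64(12), 28)
0 (np.int64(-16), np.int64(13), 30)
-10 (np.int64(-15), np.int64(13), 29)
-15 (np.int64(-15), np.int64(13), 29)
```

```bash
python3 -m inch '[[0,-0.0008,0.045,0,0,0,0],[0,0,0.045,0,0,0,0],[0,0,0.03,0,0,0,0],[0,0,0,0,0,0,0]]'| egrep 'pos|cont'
python3 -m inch '[[0,0,0.02,0,0,0,0],[0,0,0.015,0,0,0,0],[0,0,0.008,0,0,0,0],[0,0,0,0,0,0,0],[0,0,0,0,0,0,0]]'| egrep 'pos|cont'
python3 -m inch '[[0,0,0,0,0,0,0.3],[0,0,0,0,0,0,1],[0,0,0,0,0,0,1],[0,0,0,0,0,0,1],[0,0,0,0,0,0,1]]' 60 | egrep 'pos|cont|open|gras'
```

```text
eef_pos: [527.4, -94.4, 42.3]
contact_force: [-0.3, -0.1, 0.9]
eef_pos: [531.3, -95.2, 3.9]
contact_force: [-0.3, -0.6, -0.3]
eef_pos: [531.3, -95.2, 4.1]
contact_force: [-1.1, -0.2, 4.9]
opening: 0.343
grasp_force: 58.4
```

```bash
python3 -m inch '[[0,0,-0.01,0,0,0,1],[0,0,-0.03,0,0,0,1],[0,0,-0.035,0,0,0,1],[0,0,-0.03,0,0,0,1],[0.0237,0.025,0,0,0,0,1],[0.0237,0.025,0,0,0,0,1],[0.0237,0.025,0,0,0,0,1],[0.0237,0.025,0,0,0,0,1]]'| egrep 'pos|open|gras'
python3 -m inch '[[0.0237,0.025,0,0,0,0,1],[0.0237,0.025,0,0,0,0,1],[0.0237,0.025,0,0,0,0,1],[0.0237,0.025,0,0,0,0,1],[0,0,0,0,0,6.7,1],[0,0,0,0,0,6.7,1],[0,0,0,0,0,6.7,1],[0,0,0,0,0,0,1]]'| egrep 'pos|open|gras|rot'
python3 -m inch '[[0,0,0,0,0,0,1],[0,0,0,0,0,0,1]]'| egrep 'cont'
python3 - <<'E'
from h import *
goto(626.7,163.2,13,np.radians(96.2))
c=shot("wrist","w23"); im=cv2.cvtColor(cv2.imread("pics/w23.png"),cv2.COLOR_BGR2HSV); th=np.radians(6.2)
from rig import r
e=r.sense()["eef_pos"]; z=e[2]-4.1
ux=np.array([np.cos(th),np.sin(th)]); uy=np.array([-ux[1],ux[0]])
for zz in(58,0):
    for s in(-6,0,6):
        T=np.arange(-45,60,1); q=proj(c,np.array([[*(e[:2]+s*ux+t*uy),z+zz] for t in T])); y=[t for t,(u,v) in zip(T,q) if 0<=v<400 and 21<=im[int(round(v)),int(round(u))][0]<=29 and im[int(round(v)),int(round(u))][1]>120]
        print(zz,s,(min(y),max(y),len(y)) if y else None)
E
```

```text
eef_pos: [578.2, 35.6, 108.9]
opening: 0.341
grasp_force: 59.6
eef_pos: [625.1, 163.8, 108.5]
tcp_rot: [-3.142, 0.0, 1.679]
opening: 0.342
grasp_force: 59.6
contact_force: [-0.7, -0.6, -2.9]
pos [625.3 163.6 108.2] rot [ 3.141 -0.     1.683] dtool mm [-0.6  1.3 95.2] rotvec deg [ 0.  -0.   0.2]
w23 50.2 [625.3 163.6 108.2] [ 3.141 -0.     1.683]
58 -6 (np.int64(-18), np.int64(50), 69)
58 0 (np.int64(-18), np.int64(50), 69)
58 6 (np.int64(-18), np.int64(50), 69)
0 -6 (np.int64(-45), np.int64(34), 80)
0 0 (np.int64(-45), np.int64(34), 80)
0 6 (np.int64(-45), np.int64(34), 80)
```

Base end shows 34 mm ahead of the grip, so the base centre is within 2 mm of the grip as planned. Lower.

```bash
python3 -m inch '[[-0.0003,0.0012,0.03,0,0,0,1],[0,0,0.025,0,0,0,1],[0,0,0.015,0,0,0,1],[0,0,0.005,0,0,0,1],[0,0,0,0,0,0,1]]'| egrep 'pos|cont'
python3 -m inch '[[0,0,0.007,0,0,0,1],[0,0,0.006,0,0,0,1],[0,0,0,0,0,0,1]]'| egrep 'pos|cont|rot'
```

```text
eef_pos: [626.4, 163.5, 32.5]
contact_force: [-0.4, 0.5, -2.9]
eef_pos: [626.3, 163.5, 19.5]
tcp_rot: [-3.141, 0.0, 1.681]
contact_force: [0.1, 0.9, -2.7]
```

```bash
python3 -m inch '[[0,0,0.003,0,0,0,1],[0,0,0.003,0,0,0,1],[0,0,0.001,0,0,0,1],[0,0,0,0,0,0,1]]'| egrep 'pos|cont|rot'
python3 -m inch '[[0,0,0,0,0,0,0.2],[0,0,0,0,0,0,0.1],[0,0,0,0,0,0,0],[0,0,0,0,0,0,0],[0,0,-0.02,0,0,0,0],[0,0,-0.04,0,0,0,0],[0,0,-0.045,0,0,0,0],[0,0,-0.045,0,0,0,0]]'| egrep 'pos|cont|open'
python3 -m inch '[[-0.03,-0.03,0,0,0,0,0],[-0.04,-0.03,0,0,0,0,0],[-0.04,-0.03,-0.03,0,0,0,0],[-0.04,-0.03,-0.03,0,0,0,0],[0,0,0,0,0,0,0],[0,0,0,0,0,0,0]]'| egrep 'pos'
cat > chk.py <<'E'
from h import *
import ring
c=shot("wrist","w24"); ring.ring("w24",30,387,221); img=cv2.imread("pics/w24.png"); hs=cv2.cvtColor(cv2.GaussianBlur(img,(3,3),0),cv2.COLOR_BGR2HSV)
def ext(name,C,th,z,lo,hi,R):
    th=np.radians(th); X,Y=np.meshgrid(np.arange(-R,R,1.),np.arange(-R,R,1.)); P=np.stack([C[0]+X*np.cos(th)-Y*np.sin(th),C[1]+X*np.sin(th)+Y*np.cos(th),np.full_like(X,z)],-1)
    uv=proj(c,P.reshape(-1,3)).reshape(X.shape+(2,)).astype(np.float32); o=cv2.remap(hs,uv[...,0],uv[...,1],cv2.INTER_NEAREST)
    m=cv2.morphologyEx(cv2.inRange(o,lo,hi),cv2.MORPH_OPEN,np.ones((3,3))); k=max(cv2.findContours(m,cv2.RETR_EXTERNAL,cv2.CHAIN_APPROX_NONE)[0],key=cv2.contourArea)
    (u,v),wh,a=cv2.minAreaRect(k); print(name,z,"rel centre",round(u-R,1),round(v-R,1),"size",np.round(wh,1),"a",round(a,1))
ext("tape top",(626.8,162.2),6.2,66.,(21,100,100),(30,255,255),55)
ext("lid",(615.8,263.6),6.2,92.,(14,70,140),(28,190,255),45)
E
python3 chk.py
```

```text
eef_pos: [626.4, 163.5, 12.7]
tcp_rot: [-3.141, 0.0, 1.681]
contact_force: [0.2, -0.9, -1.7]
eef_pos: [626.2, 163.5, 164.3]
contact_force: [1.4, -0.8, 0.1]
opening: 0.496
eef_pos: [531.4, 13.0, 215.3]
w24 52.85 [531.4  13.  215.3] [ 3.139 -0.     1.679]
w24 30 [(0.16, 391.0, 217.0), (0.16, 390.0, 217.0), (0.15, 392.0, 217.0)]
tape top 66.0 rel centre -7.0 -2.0 size [68. 42.] a 90.0Traceback (most recent call last):
  File "chk.py", line 10, in <module>
    ext("lid",(615.8,263.6),6.2,92.,(14,70,140),(28,190,255),45)
    ~~~^^^^^^^^^^^^^^^^^^^^^^^^^^^^^^^^^^^^^^^^^^^^^^^^^^^^^^^^^
  File "chk.py", line 7, in ext
    m=cv2.morphologyEx(cv2.inRange(o,lo,hi),cv2.MORPH_OPEN,np.ones((3,3))); k=max(cv2.findContours(m,cv2.RETR_EXTERNAL,cv2.CHAIN_APPROX_NONE)[0],key=cv2.contourArea)
                                                                              ~~~^^^^^^^^^^^^^^^^^^^^^^^^^^^^^^^^^^^^^^^^^^^^^^^^^^^^^^^^^^^^^^^^^^^^^^^^^^^^^^^^^^^^
ValueError: max() iterable argument is empty
```

```bash
python3 -m inch '[[0.04,0.02,-0.03,0,0,0,0],[0.04,0.02,-0.03,0,0,0,0],[0.04,0.02,0,0,0,0,0],[0,0,0,0,0,0,0],[0,0,0,0,0,0,0]]'| egrep 'pos'
python3 chk.py
python3 - <<'E'
from h import *
s=shot("side","side4"); a=cv2.cvtColor(cv2.imread("pics/side4.png"),cv2.COLOR_BGR2HSV); b=cv2.imread("pics/side1.png"); d=cv2.imread("pics/side4.png")
# distractors unmoved in the side view?
for n,(u,v) in dict(block=(247,216),roll=(375,194),glue=(404,186)).items(): print(n,np.abs(b[v-14:v+14,u-12:u+12].astype(int)-d[v-14:v+14,u-12:u+12]).mean().round(1))
m=cv2.inRange(a,(21,150,90),(31,255,255)); n,l,st,ce=cv2.connectedComponentsWithStats(m); 
for i in range(1,n):
    if st[i,4]>40: print("yellow",st[i],ce[i].round(1))
th=np.radians(6.2); C=np.array([626.8,162.2]); R=np.array([[np.cos(th),-np.sin(th)],[np.sin(th),np.cos(th)]])
print("pred box",proj(s,[[*(C+R@[x,y]),z] for x in(-16,16) for y in(-37,37) for z in(8,66)]).round(0).tolist())
print("lid pred",proj(s,[[616,264,92]]).round(0), d[int(proj(s,[[616,264,92]])[0,1]),int(proj(s,[[616,264,92]])[0,0])])
E
```

```text
eef_pos: [575.0, 135.3, 268.4]
w24 53.4 [575.  135.3 268.4] [-3.139  0.     1.684]
w24 30 [(0.67, 391.0, 220.0), (0.65, 391.0, 221.0), (0.65, 390.0, 220.0)]
tape top 66.0 rel centre -2.0 8.0 size [64. 34.] a 90.0
lid 92.0 rel centre 0.5 -0.0 size [54.4 54.6] a 4.4
side4 53.45 [574.6 134.2 268.5] [-3.139e+00  1.000e-03  1.683e+00]
block 1.3
roll 1.4
glue 1.5
yellow [122  13  10  11  81] [126.3  18. ]
yellow [315 155  15  27 290] [322.2 168. ]
pred box [[319.0, 186.0], [319.0, 168.0], [314.0, 172.0], [314.0, 155.0], [330.0, 185.0], [330.0, 167.0], [325.0, 170.0], [325.0, 154.0]]
lid pred [[315. 135.]] [129 233 251]
```

Tape outline in the side view (u 315–330, v 155–182) matches the predicted seated box, the jar lid is within 1 mm of its place, the coil is centred, and the distractors are unchanged. Handing in.

```bash
python3 -m inch '[[0,0,0,0,0,0,0],[0,0,0,0,0,0,0]]' | egrep 'clock|pos'; python3 -c "
from rig import r
print(r.sign_off())"
```

```text
clock: 53.7
eef_pos: [575.0, 132.6, 269.7]
the job is handed in; nothing more can be done
None
```

Both kit trays are made up and the job was handed in at about 54 s of the 109 s allowed; I have no verdict back. My last images put all five items in place, with the block, masking tape and glue unmoved, but a failed first try at the wedge pressed about 105 N (limits: 120 N wrist, 40 N gripper body).

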